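# Wedge the gear housing tight on the sloping repair stand

### The arm

A 6-joint arm with a two-finger parallel gripper is mounted at the origin on the work surface. World frame = base frame: x ahead of the robot, y to its left, z up, the work surface at z = 0. Lengths are in mm, angles in rad, forces in N, time in s.
With the tool pointing down it reaches from about 150 to 775 mm from the base axis. Payload 6.1 kg.
Tool frame: the origin (TCP) lies on the centre line of the jaws, within the pads' length; the fingertips stand 8 mm ahead of it and the grasp point (between the pads) lies 11 mm behind it; z points along the fingers, y is the direction in which the jaws open and shut (so a half turn about z gives the same grasp; the last joint's range is limited). The gripper opens to 85 mm and grips with 20 to 120 N. Pads are 22 mm wide; open, the fingers measure 114 mm over their backs; the gripper's body (76 mm by 85 mm) begins 54 mm behind the grasp point. The pads swing forward as they close: fully open they stand 13 mm farther back than shut.
Start: joints at [1.116, 0.126, -0.04, 1.405, 0, 1.571], TCP at [230.615, 471.62, 239.295] pointing down, gripper open.
Joint ranges: [-2.72, 2.72], [-0.95, 1.95], [-1.27, 1.35], [-1.78, 2.02], [-1.46, 1.47], [-3.14, 3.14]. Speed limits (rad/s): [2.39, 2.39, 3.01, 3.14, 3.14, 3.14].

### API

Orientations are given as a 3x3 rotation matrix whose columns are the frame's x, y, z axes.
In Python, from cell import arm gives the robot as it stands.
- The arm moves only by the tool drive_tool, never from a script. Its argument "deltas" is one flat list of numbers, 5 for each row, row after row: the shift along the tool's x, y, z in m, then the turn about the tool's z in degrees, then the closure, from 0 (fully open) to 1 (shut). In form: [tx, ty, tz, twist, hand, tx, ty, tz, twist, hand, ...]. A call has 1 to 12 rows; each row shifts and turns the commanded pose from where the row before left it, along the tool's axes as they then stand; what a row does not reach is not made up. A row lasts 1/10 s, in which the tool goes at most 50 mm and 8.59 degrees, less where a joint would pass 70% of its speed; a pose out of reach is approached as far as the arm can. A call is refused whole if a number of a shift passes 0.05 or a number of a turn 8.59, either way. A call with a gripper value outside its range is refused whole. The fingers move at their own pace and stop on an object; "squeeze" is the grip in N (left out, the last holds). Time passes only in rows, so rows that do not move let the fingers close. It gives the time, the measured TCP pose, the force and the opening at its end, in the units of the state.
- arm.get_state(): the state, without advancing time (a new reading comes with each control period).
- arm.grab_frame(name): name is "scene" or "top" or "wrist"; returns the picture (480x640x3 uint8, red, green, blue); there is no depth.
- arm.get_calibration(name): a dict with "camera_matrix" (3x3 intrinsics, pixels), "R" (3x3) and "t" (3): a world point X has camera coordinates R X + t; the wrist camera has in their place "T_tool_cam" (4x4, takes a point from camera to tool coordinates, whose origin is the TCP and whose axes are the flange's). Camera axes: x right, y down, z forward; pixel columns grow to the right and rows downward; lengths in mm; the calibration is good to about 2 mm. The wrist camera is an equidistant fisheye: a pixel r from the principal point sees the ray r / f radians off the axis. A picture is of the moment at which its call begins: read the wrist's pose just before it. get_calibration takes no time and is no camera call.
- arm.finish_job(): hands the job in, once; it reports no verdict.
The state is a dict: "clock": time; "qpos": joint angles; "dq": joint speeds; "effort": joint torques, N m; "ee_pos": TCP position; "orientation": TCP orientation; "force": force on the tool from outside, world axes, zero at the start; "moment": the same for the moment, N m; "width": finger opening in mm.
Only numpy, scipy, OpenCV 4.12 (cv2) and the standard library are available. Lean on these libraries where they do the work, as an engineer would, in place of code of your own. Each camera call takes 0.05 s, during which the arm holds its last target.

### The job

Take the thicker of the two wooden wedges from the rail rack and drive it, point first, down into the gap between the gear housing and the wooden cheek of the sloping stand, until the housing is pushed fully home against its stop and the wedge is jammed firmly and stays locked when you let go. Push firmly but do not force it so brutally that the housing could crack, and leave the thin wedge in the rack and everything else undisturbed.

Things in the scene. Friction and masses are not known exactly. Their poses are not given: they have to be found in the camera images.
- stand: Fixed wooden stand, 270 mm wide (y), 150 deep. Origin: centre of its underside, on the table; y towards the cheek, z up. Its board rises 30 degrees towards +x: normal (-0.5, 0, 0.866), uphill (0.866, 0, 0.5) in this frame; the board's top passes through (0, 0, 75 mm). The gap between housing and cheek runs down along the normal, from its mouth 70 mm over the board to the board.
- housing: Aluminium gear housing 85 x 80 x 58 mm with a round boss, about 0.9 kg, on the board. It slides only along the stand's y, drag about 2 N, and starts 1.5 to 4 mm from its rigid stop, which is on the side away from the cheek. Axes: x uphill, y as the stand's, z the board's normal. Origin on the board's top face, at (0, 0, 75 mm) of the stand when against the stop.
- shoe_edge (a point): Middle of the upper edge of the housing's tapered steel shoe, the gap's other side, 70 mm above the board; moves with the housing, same axes. Against the stop it lies 37.35 mm to +y of the stand's origin. Its face is 70 mm wide uphill and leans 5.33 degrees the other way. The gap at the mouth is 9.8 to 15.3 mm at the start, 13.8 to 16.8 mm with the housing home.
- thick_wedge_head (a point): Centre of the thick wooden wedge's grip head, a block 42 (x) x 20 (y) x 40 mm (z). The taper below is 75 mm long, 30 wide along x; thickness along y from 20 at the head to 6 mm at the point, both faces sloping 5.33 degrees like the gap's. z points from point to head. It hangs upright by the head's shoulders on the rack's rails: the head's underside is 95 mm above the table. About 45 g.
- thick_wedge_tip (a point): Middle of the point (lower end) of the thick wedge, 95 mm below the head's centre along its z; axes as the head.
- thick_wedge: The thick wedge; origin at its point, axes as the head. It jams with about 40 to 60 mm of the taper in the gap, its width lying uphill. The first few newtons only slide the housing home; then it stiffens within 1 to 2 mm, and a push of 12 to 20 N along its axis locks it. Driving on 5 mm past that by position would overload the housing.
- thin_wedge_head (a point): Centre of the grip head of the thin wedge: same shape, but only 11 mm thick (42 x 11 x 40 mm), too thin to lock the gap. It hangs in the same rack; which of the two places each wedge has varies.
- rack: Fixed wooden rack: two rails along its y, tops 95 mm above the table, 33 mm apart, each 26 mm wide, 200 mm long. Origin: centre of its underside. The wedges hang between the rails 42 mm to either side of the origin along y, axes as the rack's.
- fuse_jar: Green glass jar, 64 mm across, 85 mm high, standing by the rack; origin at its foot.
- pin_case_a: Orange case 100 x 55 x 24 mm by the rack; origin at its underside.
- pin_case_b: Orange case 100 x 55 x 24 mm on the table beside the stand, on the cheek's side; origin at its underside.
- cotter_puller: Steel cotter puller 150 mm long, T handle 90 mm, 17 mm thick, on the table in front of the stand; origin at its underside.
- float_bowl: Copper bowl 84 mm across, 45 mm high, on the plank shelf at the left; origin at its foot.
- gap_mouth (a point): Point of the stand in the middle of the gap's mouth once the housing is home, 45 mm to +y of the stand's origin, axes as the stand's. The cheek's upper edge lies 7.65 mm to its +y, but the cheek is bolted up to 1.5 mm nearer or farther each time, which no reading tells: feel for it. Its face leans 5.33 degrees from the board's normal, so that the gap narrows downwards, and is 70 mm wide uphill.
Things that resemble listed ones, but are neither listed nor needed, are in the scene too. What is shaped like the thick_wedge but purple or red is not meant.

How it is judged:
By the outcome, as a careful person would: the job done as asked, in the order asked, and still so for the second after the job is handed in, with the robot touching nothing.
It also fails if it takes over 48 s, if anything falls off the work surface, if the arm or the gripper's body presses on something with over 40 N, if the wrist force passes 120 N, or if a joint passes its speed limit or range.

## Working session

There is one attempt and no reset: what is moved stays moved. The work goes in short steps, Python scripts to look and compute and a tool call to move; the robot and the scene stay as the last step left them, time stands still between calls to the robot, and variables do not carry over. Pictures are saved under pics/ and viewed, and the job is handed in when it is done.

Besides the shell and the picture viewer there is one more tool, called after ">>>" as a command line: name --argument value ..., lists and objects as JSON in quotes. drive_tool: Moves the arm, as the interface text tells. Its arguments: {"type":"object","properties":{"deltas":{"type":"array"},"squeeze":{"type":"number"}},"required":["deltas"]}

```bash
mkdir -p pics; ls; python3 - <<'E'
from cell import arm
import cv2
s=arm.get_state();print(s)
for n in("scene","top","wrist"):
    f=arm.grab_frame(n);cv2.imwrite(f"pics/{n}0.png",f[:,:,::-1]);print(n,arm.get_calibration(n))
E
```

```text
pics
{'clock': 0.0, 'qpos': array([ 1.11596861e+00,  1.26423808e-01, -4.06089543e-02,  1.40540038e+00,
       -9.18925466e-06,  1.57080348e+00]), 'dq': array([ 0.00151681,  0.00151596,  0.00071448,  0.00057063, -0.00171856,
        0.00018928]), 'effort': array([ 3.38091977e-04, -4.35913360e+01,  3.52923632e+01,  1.74242025e-02,
        7.74988257e-05, -1.78266566e-05]), 'ee_pos': array([230.46669696, 471.27361576, 238.50504617]), 'orientation': array([[-8.98333594e-01,  4.39313383e-01, -7.10809736e-04],
       [ 4.39313958e-01,  8.98332384e-01, -1.47444712e-03],
       [-9.20094526e-06, -1.63681402e-03, -9.99998660e-01]]), 'force': array([-0.78842154, -0.77794911,  0.09142554]), 'moment': array([0.01366699, 0.03352834, 0.01196483]), 'width': 85.17694475965276}
scene {'camera_matrix': array([[465.83790286,   0.        , 317.87907922],
       [  0.        , 465.83790286, 241.34499469],
       [  0.        ,   0.        ,   1.        ]]), 'R': array([[ 0.30214519,  0.95304744,  0.02022021],
       [ 0.60051067, -0.17382097, -0.78049549],
       [-0.74033453,  0.24796541, -0.62483433]])
[... 279 characters left out ...]
.01617261],
       [-0.98694194,  0.01383186, -0.16048143],
       [ 0.16021452, -0.01863197, -0.98690636]]), 't': array([ 69.91270377, 520.69363408, 949.39981797])}
wrist {'camera_matrix': array([[371.64829954,   0.        , 318.324399  ],
       [  0.        , 371.64829954, 239.46002484],
       [  0.        ,   0.        ,   1.        ]]), 'T_tool_cam': array([[ 5.92241744e-04, -9.57721211e-01, -2.87697292e-01,
         7.39151300e+01],
       [ 9.99999778e-01,  6.55232098e-04, -1.22656928e-04,
         7.41361606e-01],
       [ 3.05979642e-04, -2.87697155e-01,  9.57721386e-01,
        -1.34856401e+02],
       [ 0.00000000e+00,  0.00000000e+00,  0.00000000e+00,
         1.00000000e+00]])}
```

View pics/scene0.png

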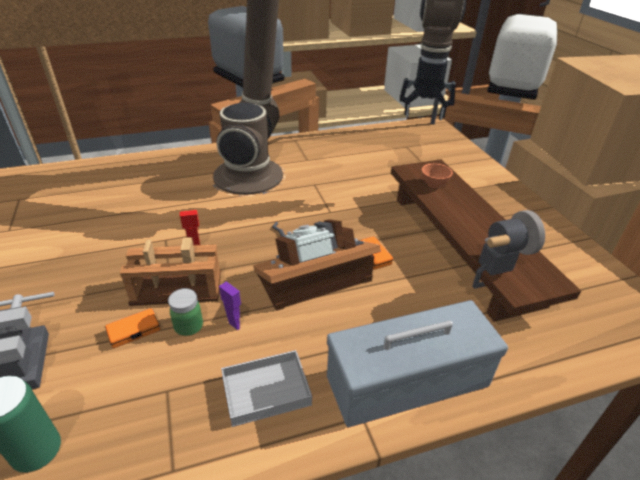

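View pics/top0.png

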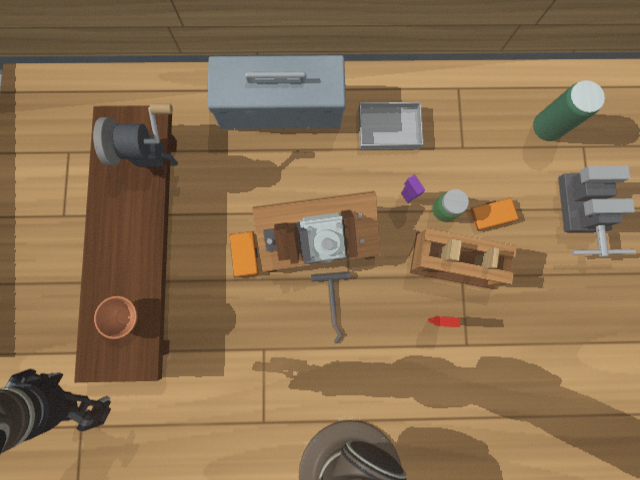

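View pics/wrist0.png

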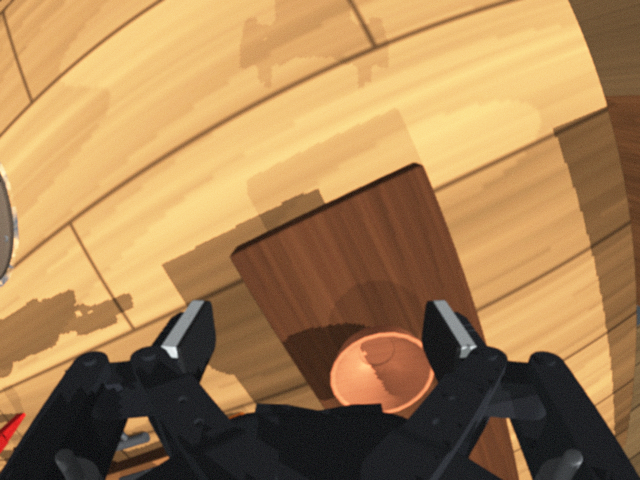

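The top view shows the stand at about (317,232) with the cheek on its left. The rack is at (465,258) with two wooden wedges, at (452,250) and (490,258). The purple look-alike is at (413,188) and the red one at (445,321). I'll enlarge these.

```bash
python3 - <<'E'
import cv2
def crop(src,x,y,w,h,k,out):
    im=cv2.imread(f"pics/{src}.png")[y:y+h,x:x+w]
    cv2.imwrite(f"pics/{out}.png",cv2.resize(im,None,fx=k,fy=k,interpolation=cv2.INTER_CUBIC))
crop("top0",400,220,130,80,6,"c_toprack")
crop("top0",240,180,160,110,5,"c_topstand")
crop("scene0",110,200,130,110,5,"c_scenerack")
crop("scene0",250,210,150,100,5,"c_scenestand")
E
```

```text
(no output)
```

View pics/c_toprack.png

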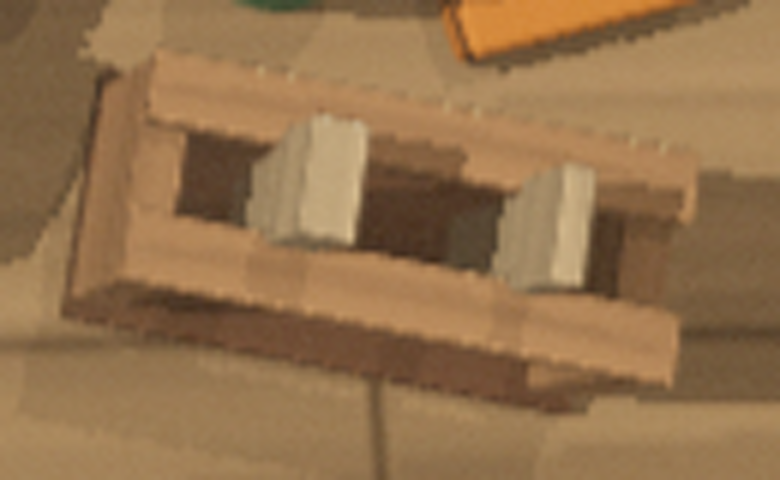

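View pics/c_topstand.png

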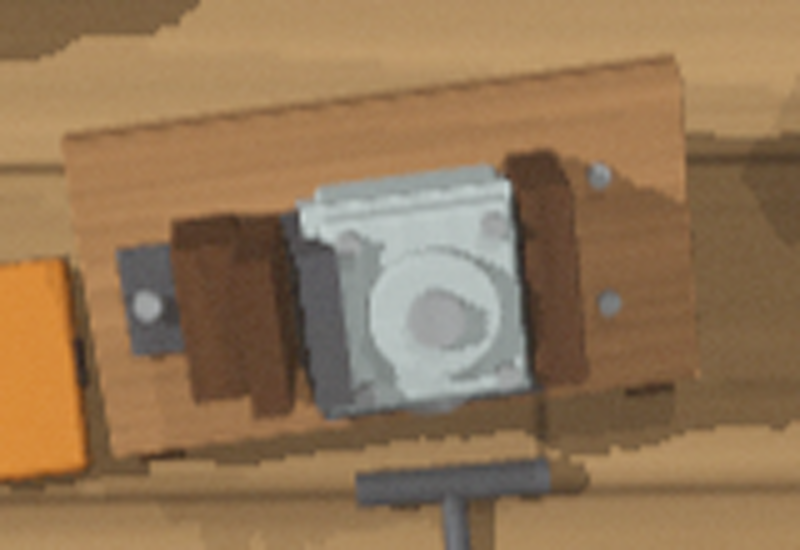

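View pics/c_scenerack.png

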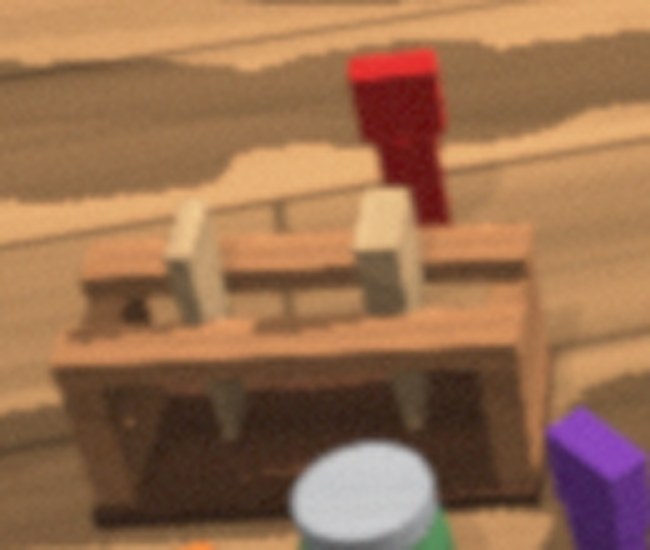

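View pics/c_scenestand.png

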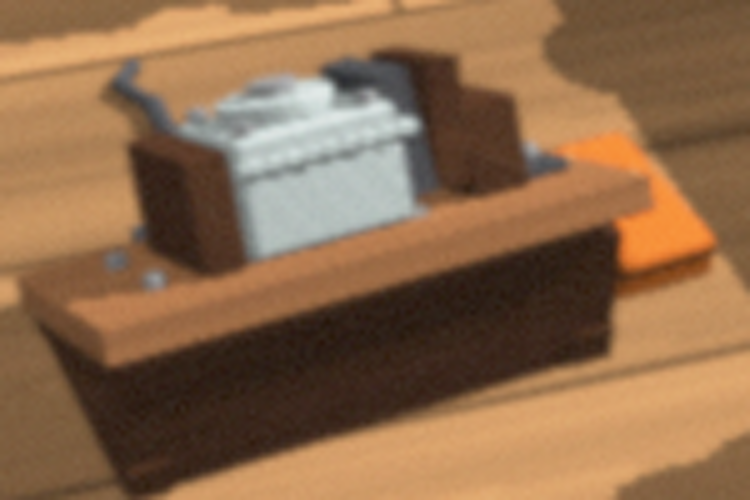

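The thick one is the left wedge in the top view (455,250), which is the right one in the scene view (187,244). Its top face is about 9.6 px thick, against 5 px for the other at (496,258).

```bash
cat > h.py <<'E'
import numpy as np,cv2
from scipy.optimize import least_squares
from cell import arm
CAL={n:arm.get_calibration(n) for n in("scene","top","wrist")}
def proj(n,X,pose=None):
    c=CAL[n];K=c["camera_matrix"];X=np.atleast_2d(X)
    if n!="wrist":
        p=X@c["R"].T+c["t"];p=p@K.T;return p[:,:2]/p[:,2:]
    R,t=pose;T=c["T_tool_cam"];p=((X-t)@R-T[:3,3])@T[:3,:3]
    rho=np.hypot(p[:,0],p[:,1]);th=np.arctan2(rho,p[:,2]);k=K[0,0]*th/np.maximum(rho,1e-9)
    return np.c_[K[0,2]+k*p[:,0],K[1,2]+k*p[:,1]]
def tri(obs):  # obs list (cam,(u,v),pose)
    f=lambda X:np.concatenate([proj(n,X,p)[0]-np.array(uv) for n,uv,p in obs])
    r=least_squares(f,[400,0,80]);return r.x,np.abs(r.fun).max()
def onplane(n,uv,z,pose=None):
    r=least_squares(lambda a:(proj(n,[a[0],a[1],z],pose)[0]-uv),[400,0]);return np.r_[r.x,z]
def fit(model,obs,x0,pn=None):
    """obs: (cam,uv,pose,localpoint); x=[x,y,yaw]"""
    def f(q):
        c,s=np.cos(q[2]),np.sin(q[2]);R=np.array([[c,-s,0],[s,c,0],[0,0,1]])
        z=q[3] if len(q)>3 else 0
        return np.concatenate([proj(n,R@np.array(l)+[q[0],q[1],z],p)[0]-uv for n,uv,p,l in obs])
    r=least_squares(f,x0,loss="soft_l1");return r.x,r.fun.reshape(-1,2)
def grab(name):
    s=arm.get_state();f=arm.grab_frame("wrist");cv2.imwrite(f"pics/{name}.png",f[:,:,::-1])
    np.savez(f"pics/{name}.npz",R=s["orientation"],t=s["ee_pos"]);return s
def pose(name):
    d=np.load(f"pics/{name}.npz");return d["R"],d["t"]
def crop(src,x,y,w,h,k,out):
    im=cv2.imread(f"pics/{src}.png")[y:y+h,x:x+w]
    cv2.imwrite(f"pics/{out}.png",cv2.resize(im,None,fx=k,fy=k,interpolation=cv2.INTER_CUBIC))
E
python3 - <<'E'
from h import *
np.set_printoptions(precision=2,suppress=True)
T=lambda a,b:(400+a/6,220+b/6)
S=lambda a,b:(110+a/5,200+b/5)
print("thick top centre",tri([("top",T(332,182),None),("scene",S(383,218),None)]))
print("thin",tri([("top",T(575,229),None),("scene",S(187,228),None)]))
print("on z=135:",[onplane("top",T(*p),135) for p in[(308,118),(368,125),(352,245),(297,240)]])
# rack: tops at 95, rails: half width 42.5? (33/2+26), half length 100
hw=16.5+26
obs=[("top",T(155,52),None,(hw,100,95)),("top",T(697,157),None,(hw,-100,95)),("top",T(677,318),None,(-hw,-100,95)),("top",T(125,275),None,(-hw,100,95))]
print("rack",fit(None,obs,[380,-150,0]))
T=lambda a,b:(240+a/5,180+b/5);S=lambda a,b:(250+a/5,210+b/5)
B=[(75,135,118.3),(75,-135,118.3),(-75,-135,31.7),(-75,135,31.7)]
obs=[("top",T(*p),None,b) for p,b in zip([(63,135),(677,60),(698,373),(112,457)],B)]
obs+=[("scene",S(108,362),None,B[1]),("scene",S(650,180),None,B[0])]
for r in fit(None,obs,[400,40,0]):print("stand",r)
E
```

```text
thick top centre (array([ 474.91, -221.15,  131.77]), np.float64(0.431161159944935))
thin (array([ 457.38, -304.14,  131.44]), np.float64(0.667430572645145))
on z=135: [array([ 496.81, -214.05,  135.  ]), array([ 494.06, -234.76,  135.  ]), array([ 452.46, -226.31,  135.  ]), array([ 454.47, -207.43,  135.  ])]
rack (array([ 469.33, -263.28,   -0.18]), array([[-0.22, -0.69],
       [ 0.4 , -2.84],
       [ 0.06,  9.02],
       [-0.22,  0.52]]))
stand [533.    60.7    0.13]
stand [[-1.58 -6.79]
 [ 0.29 -8.6 ]
 [ 1.13  1.93]
 [ 1.55  1.65]
 [-0.09 -3.58]
 [ 3.49  0.1 ]]
```

>>> drive_tool --deltas '[0,0,-0.015,-8.4,0,0,0,-0.015,-8.4,0,0,0,-0.015,-8.4,0,0,0,-0.015,-8.3,0]'

```text
clock: 0.55
ee_pos: [230.5, 471.5, 299.6]
orientation: [[-0.991, -0.136, -0.0], [-0.136, 0.991, -0.001], [0.0, -0.001, -1.0]]
force: [0.0, 0.1, -0.7]
width: 85.3
```

>>> drive_tool --deltas '[-0.02,-0.044,0,0,0,-0.02,-0.044,0,0,0,-0.02,-0.044,0,0,0,-0.02,-0.044,0,0,0,-0.02,-0.044,0,0,0,-0.02,-0.044,0,0,0,-0.02,-0.044,0,0,0,-0.02,-0.044,0,0,0,-0.02,-0.044,0,0,0,-0.02,-0.044,0,0,0,0,0,0,0,0,0,0,0,0,0]'

```text
clock: 1.75
ee_pos: [486.1, 60.2, 298.7]
orientation: [[-0.992, -0.127, -0.001], [-0.127, 0.992, 0.0], [0.001, 0.0, -1.0]]
force: [0.5, 0.9, -1.0]
width: 85.3
```

```bash
python3 - <<'E'
from h import *
s=grab("w1");print(s["clock"],s["ee_pos"],s["orientation"],s["qpos"])
E
```

```text
1.75 [486.08148588  60.17910055 298.71464249] [[-9.91947244e-01 -1.26643833e-01 -1.41567196e-03]
 [-1.26644217e-01  9.91948188e-01  1.84254840e-04]
 [ 1.38093850e-03  3.62057748e-04 -9.99998981e-01]] [ 1.22968501e-01  6.79513068e-02  2.60903264e-02  1.53031773e+00
  3.56508185e-04 -4.01683700e-03]
```

View pics/w1.png

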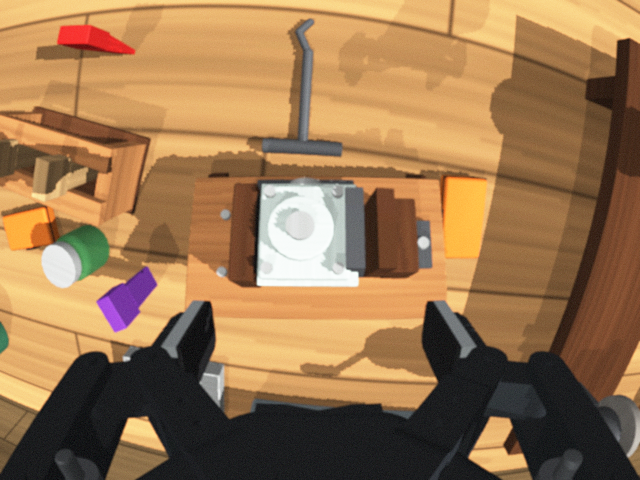

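The wrist view shows the gap between the shoe (dark grey, x≈355) and the cheek (x≈372), rows 190–275. I'll take a second view from a shifted place.

>>> drive_tool --deltas '[0.02,-0.045,0,0,0,0.02,-0.045,0,0,0,0,0,0,0,0,0,0,0,0,0]'

```text
clock: 2.2
ee_pos: [457.4, -32.7, 299.7]
orientation: [[-0.992, -0.129, 0.001], [-0.129, 0.992, 0.0], [-0.001, 0.0, -1.0]]
force: [0.5, 0.7, -0.6]
width: 85.0
```

```bash
python3 - <<'E'
from h import *
s=grab("w2");print(s["clock"],s["ee_pos"])
crop("w1",175,160,330,170,2.4,"w1c")
crop("w2",175,130,465,250,1.7,"w2c")
E
```

```text
2.2 [457.39651836 -32.68758723 299.73252968]
```

View pics/w1c.png

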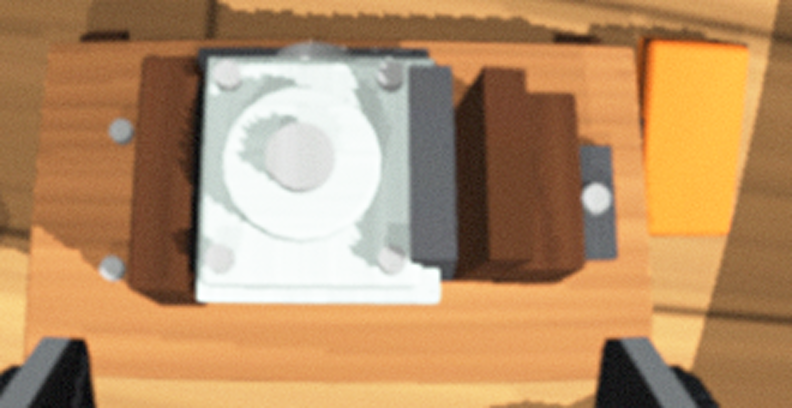

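View pics/w2.png

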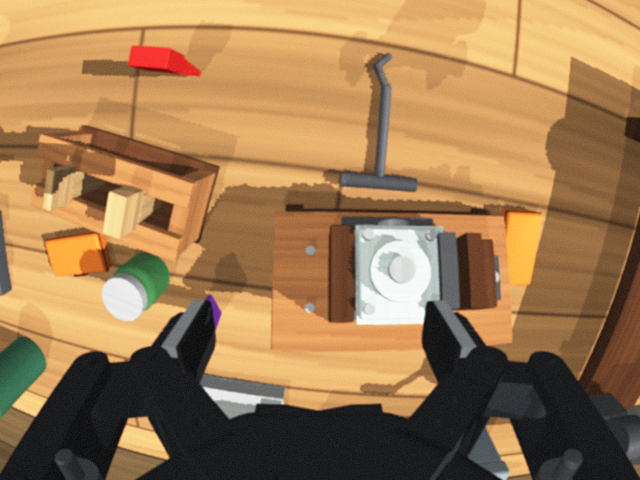

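```bash
python3 - <<'E'
from h import *
im=cv2.imread("pics/w1.png")[180:285,325:425];im=cv2.convertScaleAbs(im,alpha=1.6,beta=10)
cv2.imwrite("pics/w1d.png",cv2.resize(im,None,fx=5.5,fy=5.5,interpolation=cv2.INTER_CUBIC))
im=cv2.imread("pics/w2.png")[200:360,260:520];im=cv2.convertScaleAbs(im,alpha=1.3,beta=10)
cv2.imwrite("pics/w2d.png",cv2.resize(im,None,fx=3,fy=3,interpolation=cv2.INTER_CUBIC))
crop("w2",20,110,220,170,3.5,"w2r")
E
```

```text
(no output)
```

View pics/w1d.png

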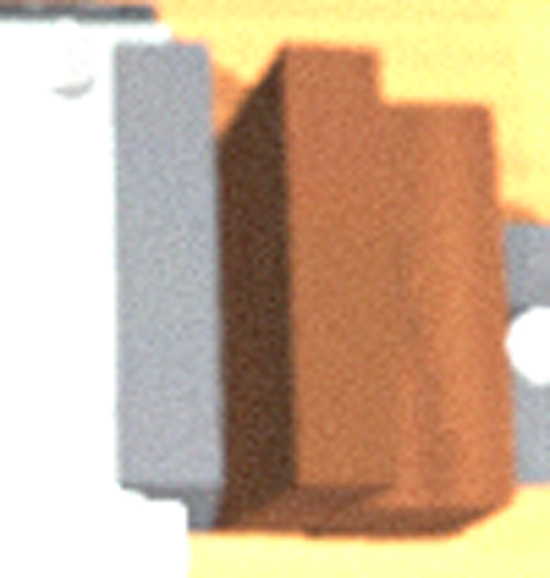

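View pics/w2d.png

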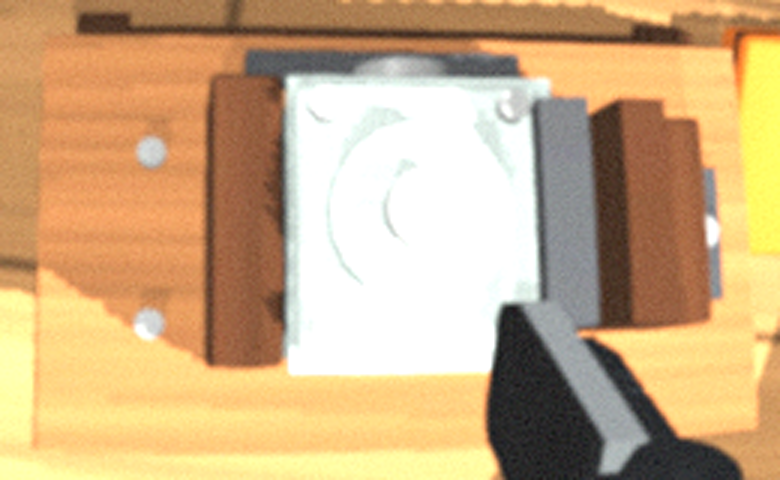

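View pics/w2r.png

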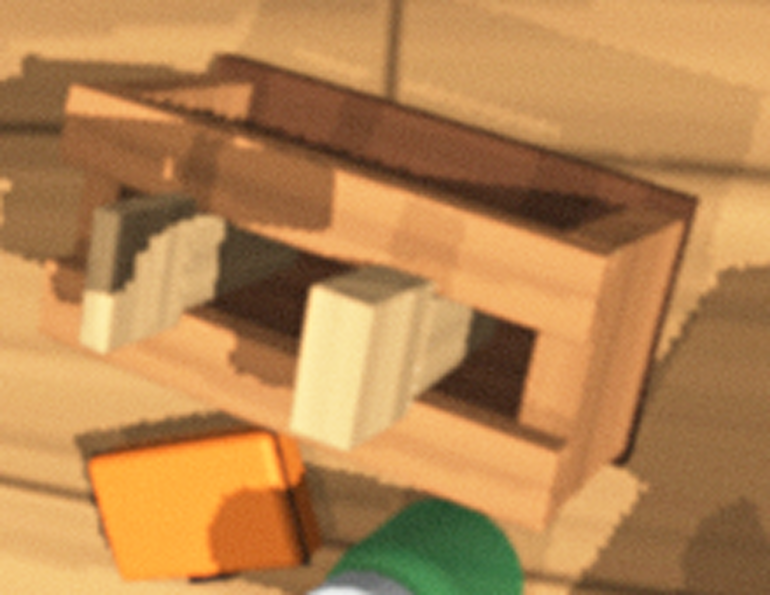

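```bash
python3 - <<'E'
from h import *
np.set_printoptions(precision=2,suppress=True)
p1,p2=pose("w1"),pose("w2")
C=lambda a,b:(175+a/2.4,160+b/2.4)
D=lambda a,b:(325+a/5.5,180+b/5.5)
E=lambda a,b:(260+a/3,200+b/3)
P={}
def t(n,a,b,*more):
    P[n],e=tri([("wrist",a,p1),("wrist",b,p2),*more]);print(n,P[n],e)
T=lambda a,b:("top",(240+a/5,180+b/5),None)
S=lambda a,b:("scene",(250+a/5,210+b/5),None)
t("NL(-y)",C(48,42),E(42,36),T(698,373))
t("NR(+y)",C(637,44),E(735,45),T(112,457))
t("FL",C(22,375),E(33,448),T(677,60),S(108,362))
t("FR",C(652,382),E(757,430),T(63,135),S(650,180))
t("shoe_n",D(210,46),E(587,98));t("shoe_f",D(222,490),E(601,325))
t("chk_n",D(285,47),E(622,100));t("chk_f",D(297,490),E(632,323))
E

```

```text
NL(-y) [477.9  -78.27  36.54] 0.68410873324612
NR(+y) [443.13 189.37  42.76] 0.829507500254067
FL [613.19 -63.97 100.79] 1.7381033580548433
FR [575.98 205.23 111.49] 1.7562959814242447
shoe_n [456.13  96.38 118.2 ] 0.3157376221015227
shoe_f [515.72 103.54 154.29] 0.4875004192521146
chk_n [454.65 107.91 119.44] 0.09709211766002568
chk_f [515.52 115.33 151.37] 0.39421318010641926
```

```bash
cat > stand.py <<'E'
from h import *
np.set_printoptions(precision=2,suppress=True)
p1,p2=pose("w1"),pose("w2")
C=lambda a,b:(175+a/2.4,160+b/2.4)
D=lambda a,b:(325+a/5.5,180+b/5.5)
E=lambda a,b:(260+a/3,200+b/3)
T=lambda a,b:(240+a/5,180+b/5)
S=lambda a,b:(250+a/5,210+b/5)
n,u=np.array([-.5,0,.866]),np.array([.866,0,.5])
B={k:np.array([0,y,75])+u*s for k,y,s in[("NL",-135,-75),("NR",135,-75),("FL",-135,75),("FR",135,75)]}
W=lambda uv,p,l:("wrist",uv,p,l)
obs=[W(C(48,42),p1,B["NL"]),W(E(42,36),p2,B["NL"]),("top",T(698,373),None,B["NL"]),
W(C(637,44),p1,B["NR"]),W(E(735,45),p2,B["NR"]),("top",T(112,457),None,B["NR"]),
W(C(22,375),p1,B["FL"]),W(E(33,448),p2,B["FL"]),("top",T(677,60),None,B["FL"]),("scene",S(108,362),None,B["FL"]),
W(C(652,382),p1,B["FR"]),W(E(757,430),p2,B["FR"]),("top",T(63,135),None,B["FR"]),("scene",S(650,180),None,B["FR"])]
if __name__=="__main__":
    q,r=fit(None,obs,[530,60,.13]);print(q,"\n",r)
    qw,r=fit(None,[o for o in obs if o[0]=="wrist"],[530,60,.13]);print(qw,"\n",r)
    c,s=np.cos(qw[2]),np.sin(qw[2]);R=np.array([[c,-s,0],[s,c,0],[0,0,1]])
    for nm,X in dict(shoe_n=[456.13,96.38,118.2],shoe_f=[515.72,103.54,154.29],chk_n=[454.65,107.91,119.44],chk_f=[515.52,115.33,151.37]).items():
        l=R.T@(np.array(X)-[qw[0],qw[1],0]);l[2]-=75;print(nm,"uphill %.1f y %.2f normal %.1f"%(l@u,l[1],l@n))
    print("mouth world",R@(np.array([0,45,75])+70*n)+[qw[0],qw[1],0])
E
python3 stand.py
```

```text
[525.94  64.01   0.12] 
 [[-0.07  0.63]
 [ 0.23 -0.28]
 [-0.6   0.72]
 [-1.93  1.33]
 [-1.36  1.06]
 [-0.92 -0.08]
 [-0.33 -0.72]
 [-0.63  1.69]
 [-0.55  0.07]
 [-1.13 -7.25]
 [ 0.95 -1.81]
 [-0.17 -0.03]
 [-2.11  1.3 ]
 [ 1.05 -2.39]]
[525.57  64.35   0.12] 
 [[ 0.26  0.26]
 [ 0.6  -0.64]
 [-1.56  1.13]
 [-1.04  0.87]
 [-0.07 -1.04]
 [-0.32  1.38]
 [ 1.3  -2.04]
 [ 0.13 -0.24]]
shoe_n uphill -34.8 y 40.11 normal 70.0
shoe_f uphill 35.2 y 40.08 normal 71.2
chk_n uphill -34.2 y 51.74 normal 71.1
chk_f uphill 34.8 y 51.81 normal 68.1
mouth world [485.43 104.84 135.62]
```

>>> drive_tool --deltas '[0.006,-0.047,0,0,0,0.006,-0.047,0,0,0,0.006,-0.047,0,0,0,0.006,-0.047,0,0,0,0,0,0,6.4,0,0,0,0,6.4,0,0,0,0,6.4,0,0,0,0,0,0,0,0,0,0,0]'

```text
clock: 3.15
ee_pos: [459.2, -221.3, 299.2]
orientation: [[-0.98, 0.199, -0.0], [0.199, 0.98, 0.0], [0.0, 0.0, -1.0]]
force: [-0.2, 0.2, 0.5]
width: 85.5
```

```bash
python3 - <<'E'
from h import *
s=grab("w3");print(s["clock"],s["ee_pos"],s["orientation"][:,0])
crop("w3",180,140,300,220,2.6,"w3c")
E
```

```text
3.15 [ 459.22138488 -221.34448234  299.1812864 ] [-9.80075745e-01  1.98624062e-01  1.28377049e-04]
```

View pics/w3.png

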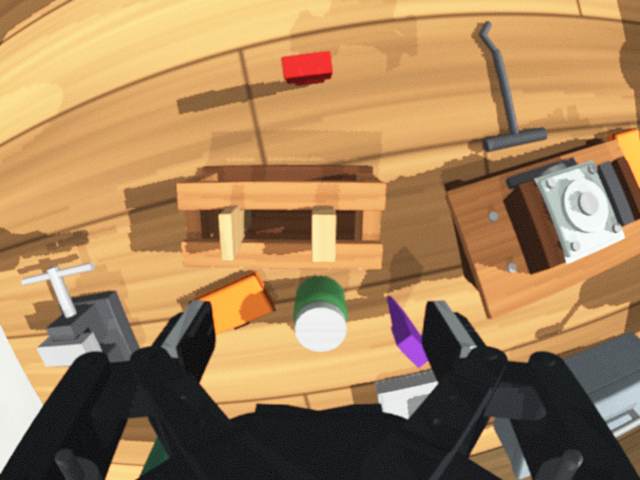

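View pics/w3c.png

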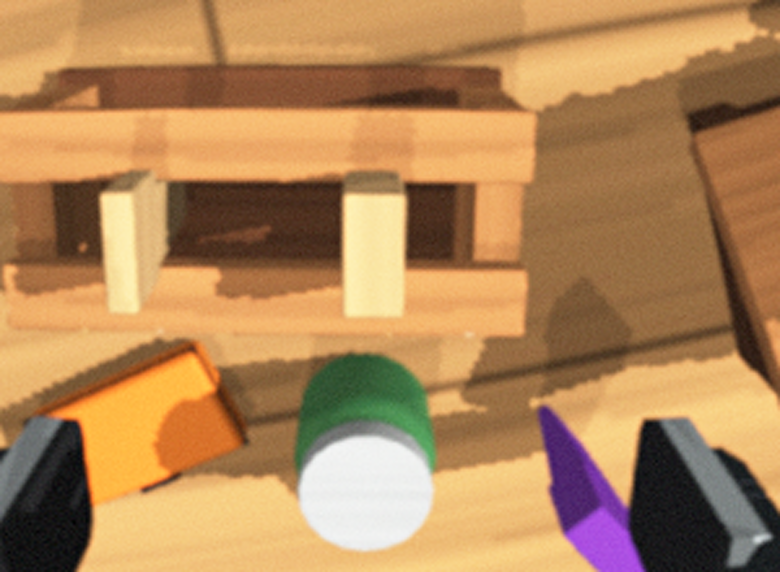

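```bash
python3 - <<'E'
from h import *
np.set_printoptions(precision=2,suppress=True)
p2,p3=pose("w2"),pose("w3")
A=lambda a,b:(20+a/3.5,110+b/3.5)
B=lambda a,b:(180+a/2.6,140+b/2.6)
T=lambda a,b:("top",(400+a/6,220+b/6),None)
for a,b,c in[((313,285),(343,190),(297,240)),((375,300),(405,190),(352,245)),((350,450),(404,317),(368,125)),((292,432),(344,316),(308,118)),((332,367),(374,253),(332,182))]:pass
co2=[(313,285),(375,300),(350,450),(292,432)];co3=[(343,190),(405,190),(404,317),(344,316)]
# w2r left = -y; order: near-left, near-right, far-right, far-left
X=[]
for a,b in zip(co2,co3):
    x,e=tri([("wrist",A(*a),p2),("wrist",B(*b),p3)]);X.append(x);print(x,e)
    print("   z135:",onplane("wrist",B(*b),135,p3))
X=np.array(X);print("mean",X.mean(0))
obs=[("wrist",A(*a),p2,l) for a,l in zip(co2,[(-21,-10,0),(-21,10,0),(21,10,0),(21,-10,0)])]
obs+=[("wrist",B(*a),p3,l) for a,l in zip(co3,[(-21,-10,0),(-21,10,0),(21,10,0),(21,-10,0)])]
print(fit(None,obs,[470,-221,-.2,130]))
# rack tops from w3: rail corners
obs=[("wrist",B(535,112),p3,(-42.5,100,95)),("wrist",B(532,182),p3,(-16.5,100,95)),("wrist",B(526,268),p3,(16.5,100,95)),("wrist",B(524,335),p3,(42.5,100,95))]
print("rack",fit(None,obs,[469,-263,-.2]))
E
```

```text
[ 452.57 -224.4   134.17] 0.6877971699680074
   z135: [ 451.86 -224.35  135.  ]
[ 455.74 -205.08  134.07] 0.26986426987787127
   z135: [ 455.74 -205.08  135.  ]
[ 497.52 -213.34  134.36] 0.5632338719238135
   z135: [ 497.76 -213.32  135.  ]
[ 494.36 -232.79  133.27] 0.31677309197056047
   z135: [ 493.48 -232.63  135.  ]
mean [ 475.05 -218.9   133.97]
(array([ 474.97, -218.85,   -0.19,  134.09]), array([[-0.17, -0.85],
       [-0.03,  0.82],
       [ 0.36,  0.49],
       [-0.29, -0.73],
       [-0.25,  0.53],
       [ 0.08,  0.33],
       [ 0.25, -0.73],
       [ 0.05, -0.13]]))
rack (array([ 466.87, -260.46,   -0.2 ]), array([[-0.07, -0.31],
       [-0.08,  0.08],
       [ 0.48,  0.45],
       [-0.29, -0.19]]))
```

The thick wedge's head top is centred at (475, −219, 134), yaw −0.195. This matches the 20 × 42 mm size and the 135 mm height. Grasping it.

>>> drive_tool --deltas '[-0.0075,0.0028,0.046,0,0,-0.0075,0.0028,0.046,0,0,0,0,0.046,0,0,0,0,0.035,0,0,0,0,0.019,0,0.3,0,0,0,0,0.3,0,0,0,0,0.3]' --squeeze 30

```text
clock: 3.9
ee_pos: [474.6, -219.9, 107.9]
orientation: [[-0.979, 0.202, 0.0], [0.202, 0.979, -0.0], [-0.0, -0.0, -1.0]]
force: [0.2, 0.6, 0.0]
width: 59.8
```

```bash
python3 - <<'E'
from h import *
s=grab("w4");print(s["clock"],s["ee_pos"],s["orientation"][:,0],s["width"],s["force"])
E
```

```text
3.9 [ 474.60054652 -219.94752825  107.85713729] [-9.79348312e-01  2.02180317e-01 -5.21926906e-05] 59.79155096620243 [0.17498431 0.6497165  0.02921717]
```

View pics/w4.png

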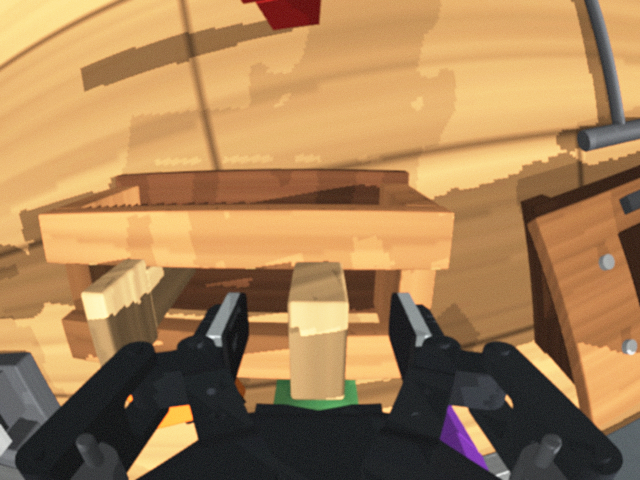

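The head sits centred between the pads. Closing.

>>> drive_tool --deltas '[0,0,0,0,1,0,0,0,0,1,0,0,0,0,1,0,0,0,0,1,0,0,0,0,1,0,0,0,0,1]' --squeeze 30

```text
clock: 4.55
ee_pos: [474.9, -220.6, 108.4]
orientation: [[-0.979, 0.204, 0.002], [0.204, 0.979, -0.001], [-0.002, -0.0, -1.0]]
force: [0.4, 0.6, 7.2]
width: 19.5
```

>>> drive_tool --deltas '[0,0,-0.02,0,1,0,0,-0.021,0,1,0,0,-0.021,0,1,0,0,0,0,1]'

```text
clock: 4.95
ee_pos: [475.5, -220.9, 172.0]
orientation: [[-0.979, 0.204, 0.004], [0.204, 0.979, -0.002], [-0.004, -0.001, -1.0]]
force: [0.1, -0.7, -1.7]
width: 20.0
```

```bash
python3 - <<'E'
from h import *
s=grab("w5");print(s["clock"],s["ee_pos"],s["width"],s["force"])
f=arm.grab_frame("scene");cv2.imwrite("pics/s5.png",f[:,:,::-1]);crop("s5",90,120,160,190,3,"s5c")
E
```

```text
4.95 [ 475.54463571 -220.92531705  172.00606181] 20.0163135620585 [ 0.09056172 -0.73650218 -1.71593895]
```

View pics/w5.png

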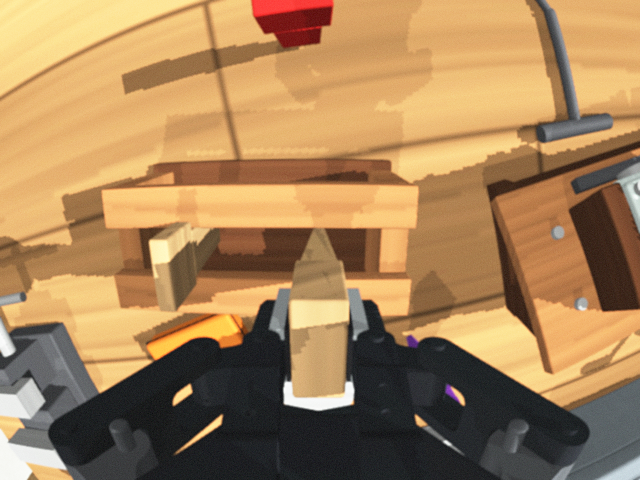

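View pics/s5c.png

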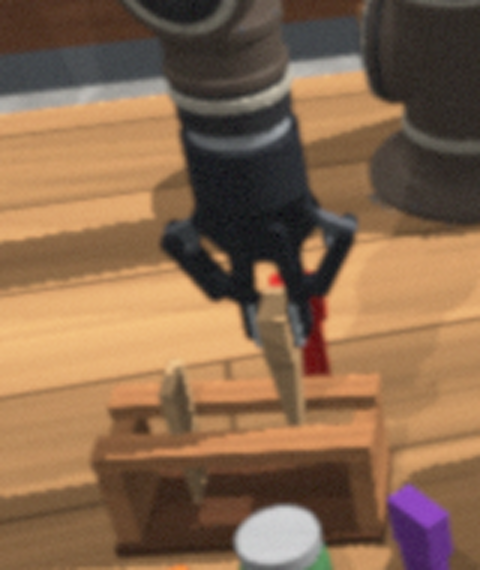

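>>> drive_tool --deltas '[0.005,0,0.002,0,1,0.005,0,0,0,1,0.005,0,0,0,1,0.005,0,0,0,1]'

```text
clock: 5.45
ee_pos: [454.3, -216.1, 166.9]
orientation: [[-0.979, 0.204, -0.0], [0.204, 0.979, 0.0], [0.0, 0.0, -1.0]]
force: [5.1, -1.3, -1.6]
width: 19.6
```

```bash
python3 - <<'E'
from h import *
s=grab("w6");print(s["clock"],s["ee_pos"],s["orientation"],s["width"],s["force"],s["moment"])
E
```

```text
5.45 [ 454.29678797 -216.09207589  166.91195807] [[-9.79014515e-01  2.03790525e-01 -3.69212875e-05]
 [ 2.03790517e-01  9.79014505e-01  1.56005950e-04]
 [ 6.79390104e-05  1.45207881e-04 -9.99999987e-01]] 19.610424295396676 [ 5.11274193 -1.30843048 -1.58889672] [-0.29937775 -1.17614437  0.01579487]
```

View pics/w6.png

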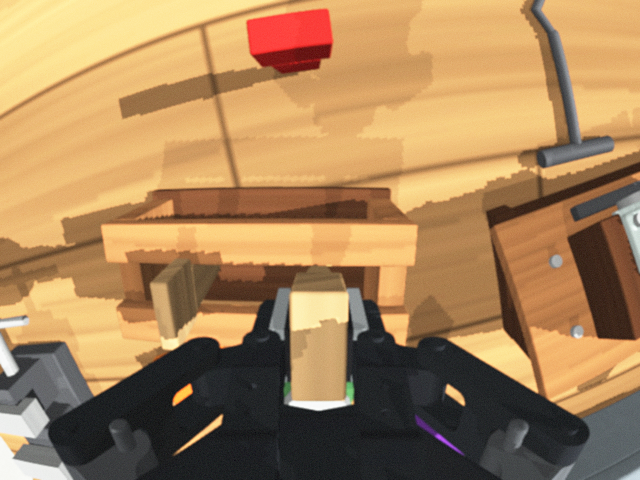

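It pivots about the pads with about 5 N at the rail. Continuing.

>>> drive_tool --deltas '[0.005,0,-0.003,0,1,0.005,0,0,0,1,0.005,0,0,0,1,0.005,0,0,0,1,0.005,0,0,0,1,0.004,0,0,0,1,0,0,0,0,1]'

```text
clock: 6.2
ee_pos: [425.7, -210.2, 170.6]
orientation: [[-0.979, 0.204, -0.0], [0.204, 0.979, -0.0], [0.0, -0.0, -1.0]]
force: [1.7, -0.4, 1.3]
width: 19.6
```

```bash
python3 - <<'E'
from h import *
s=grab("w7");print(s["clock"],s["ee_pos"],s["width"],s["force"],s["moment"])
f=arm.grab_frame("scene");cv2.imwrite("pics/s7.png",f[:,:,::-1]);crop("s7",90,120,160,190,3,"s7c")
E
```

```text
6.2 [ 425.65166857 -210.18977644  170.58518699] 19.590568684884726 [ 1.68200785 -0.39171298  1.34213954] [-0.06331229 -0.55092311 -0.00983041]
```

View pics/w7.png

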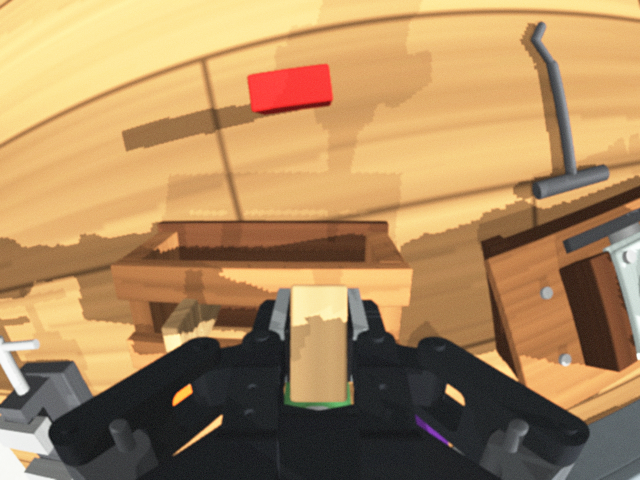

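View pics/s7c.png

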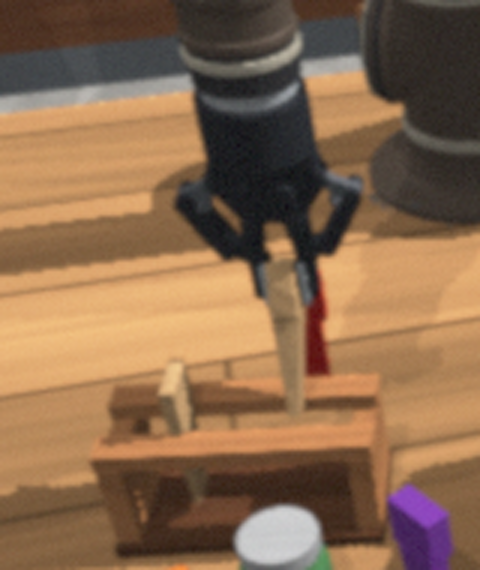

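```bash
python3 - <<'E'
from h import *
crop("w5",260,220,120,200,3,"a5");crop("w7",260,220,120,200,3,"a7")
a=np.hstack([cv2.imread("pics/a5.png"),cv2.imread("pics/a7.png")]);cv2.imwrite("pics/a57.png",a)
crop("s7",160,190,60,80,7,"s7d");crop("s5",160,190,60,80,7,"s5d")
a=np.hstack([cv2.imread("pics/s5d.png")[:,:390],cv2.imread("pics/s7d.png")[:,:390]]);cv2.imwrite("pics/s57.png",a)
E
```

```text
(no output)
```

View pics/a57.png

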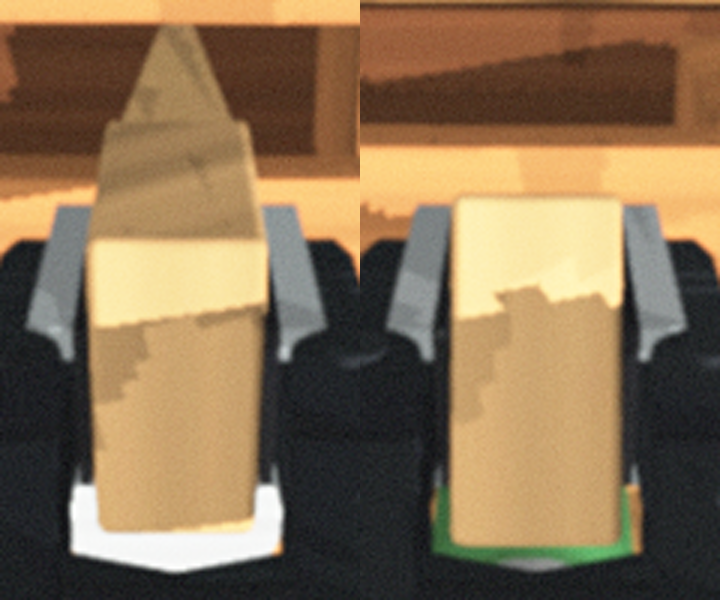

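View pics/s57.png

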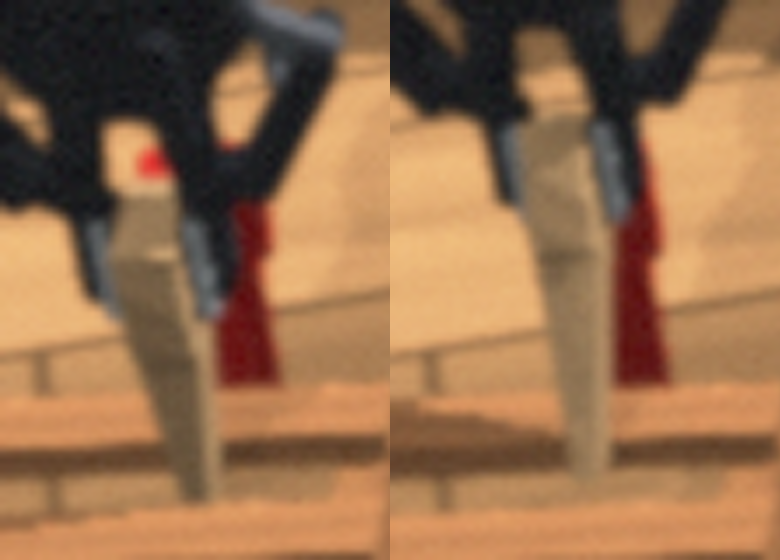

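```bash
cat > wfit.py <<'E'
from h import *
np.set_printoptions(precision=2,suppress=True)
I=(np.eye(3),np.zeros(3))
# wedge in tool: head centre at c=(cx,cy,cz); wedge z = up = tool -z when phi=0; wedge x = -tool x; rotate about tool y by phi
def W(q,l):
    cx,cy,cz,phi,g=q
    c,s=np.cos(phi),np.sin(phi)
    l=np.atleast_2d(l)
    # local wedge axes in tool: wx=(-1,0,0), wy=(0,1,0), wz=(0,0,-1), then roll phi about tool y:
    Ry=np.array([[c,0,s],[0,1,0],[-s,0,c]]);A=np.array([[-1,0,0],[0,1,0],[0,0,-1.]])
    cg,sg=np.cos(g),np.sin(g);Rx=np.array([[1,0,0],[0,cg,-sg],[0,sg,cg]])
    return (Rx@Ry@A@l.T).T+[cx,cy,cz]
def wfit(pts,q0=(0,0,-11,0,0)):
    L=np.array([p[0] for p in pts],float);U=np.array([p[1] for p in pts],float)
    f=lambda q:(proj("wrist",W(q,L),I)-U).ravel()
    r=least_squares(f,q0);return r.x,np.abs(r.fun).max(),r.fun.reshape(-1,2)
E
python3 - <<'E'
from wfit import *
k=lambda a,b:(260+a/3,220+b/3)
t5=[((-21,-10,20),k(88,240)),((-21,10,20),k(267,237)),((21,10,20),k(253,527)),((21,-10,20),k(102,530)),((-21,-10,-20),k(108,122)),((-21,10,-20),k(246,123))]
q,e,_=wfit(t5);print("w5",q,np.degrees(q[3:]),e)
t7=[((-21,-10,20),k(93,198)),((-21,10,20),k(262,197)),((21,10,20),k(260,545)),((21,-10,20),k(90,545))]
for s in(0,.5,-.5):
    q,e,_=wfit(t7,(0,0,-11,s,0));print("w7",q,np.degrees(q[3:]),e)
    R,t=pose("w7");tip=R@W(q,[0,0,-95])[0]+t;print("tip world",tip,"scene px",proj("scene",tip),"head",proj("scene",R@W(q,[0,0,20])[0]+t))
for ph in (20,25,30,35):
    R,t=pose("w7");qq=(0,0,-13,np.radians(ph),0)
    print(ph,"tip",R@W(qq,[0,0,-95])[0]+t,proj("scene",R@W(qq,[0,0,-95])[0]+t),proj("scene",R@W(qq,[0,0,20])[0]+t))
E
```

```text
w5 [-2.55  1.15 -2.6  -0.02  0.  ] [-0.97  0.16] 0.6960225808554696
w7 [-7.72  1.19 -5.79 -0.48 -0.01] [-27.56  -0.54] 0.35711631339205496
tip world [ 476.63 -218.8    92.15] scene px [[190.04 257.42]] head [[185.32 206.84]]
w7 [-7.72  1.19 -5.79 -0.48 -0.01] [-27.56  -0.54] 0.3571156898758545
tip world [ 476.63 -218.8    92.15] scene px [[190.04 257.42]] head [[185.32 206.84]]
w7 [-7.72  1.19 -5.79 -0.48 -0.01] [-27.56  -0.54] 0.3571175403581037
tip world [ 476.63 -218.8    92.15] scene px [[190.04 257.42]] head [[185.32 206.84]]
20 tip [ 393.83 -203.57   94.32] [[192.97 233.95]] [[183.79 205.89]]
25 tip [ 386.33 -202.01   97.49] [[193.12 230.97]] [[183.75 206.56]]
30 tip [ 379.14 -200.51  101.32] [[193.21 227.86]] [[183.72 207.27]]
35 tip [ 372.3  -199.08  105.77] [[193.25 224.65]] [[183.7  208.01]]
```

The fit gives a tilt of about 27°, and its predicted tip pixel (190,257) matches the seen tip (189,258). I'll tilt a little more.

>>> drive_tool --deltas '[0.004,0,0,0,1,0.003,0,0,0,1,0,0,0,0,1]'

```text
clock: 6.6
ee_pos: [419.2, -208.8, 170.4]
orientation: [[-0.979, 0.204, 0.0], [0.204, 0.979, -0.0], [-0.0, -0.0, -1.0]]
force: [1.7, -0.9, 0.5]
width: 19.7
```

```bash
python3 - <<'E'
from h import *
s=grab("w8");print(s["clock"],s["ee_pos"],s["width"],s["force"],s["moment"])
f=arm.grab_frame("scene");cv2.imwrite("pics/s8.png",f[:,:,::-1])
crop("w8",260,220,120,200,3,"a8");crop("s8",160,190,60,80,7.5,"s8d")
a=np.hstack([cv2.imread("pics/a8.png"),cv2.imread("pics/s8d.png")[:600,:430]]);cv2.imwrite("pics/a8b.png",a)
E
```

```text
6.6 [ 419.19359623 -208.82846801  170.38816614] 19.65568914913503 [ 1.72703803 -0.93503145  0.50241495] [-0.16828791 -0.7514039   0.01450536]
```

View pics/a8b.png

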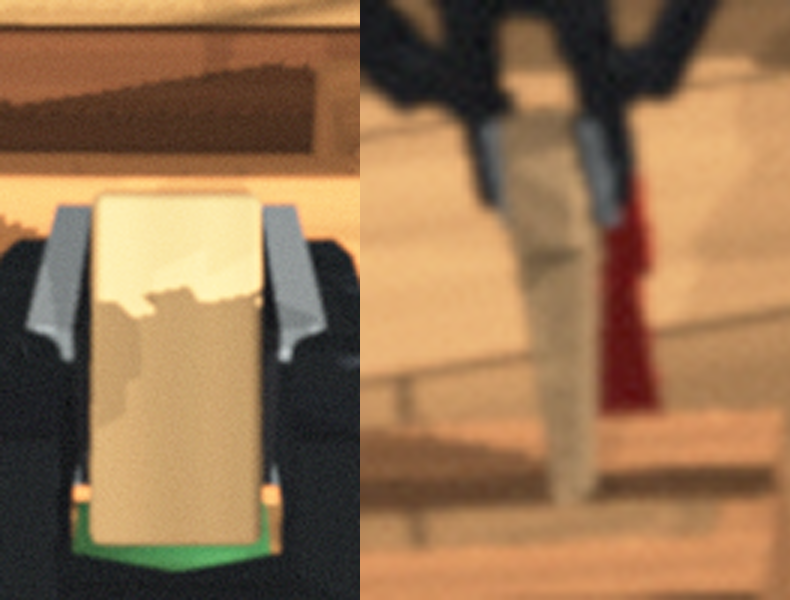

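```bash
python3 - <<'E'
from wfit import *
k=lambda a,b:(260+a/3,220+b/3)
t=[((-21,-10,20),k(95,196)),((-21,10,20),k(262,195)),((21,10,20),k(260,545)),((21,-10,20),k(91,545))]
q,e,_=wfit(t);print(q,np.degrees(q[3:]),e)
R,tt=pose("w8")
print(proj("scene",R@W(q,[0,0,-95])[0]+tt),R@W(q,[0,0,-95])[0]+tt)
for ph in(-26,-28,-30,-32,-34):
    for cz in(-6.6,-3):
        # pivot P (0,0,-11), head centre offset d along wedge axis
        p=np.radians(ph);d=-11-cz; # head centre below P by -d
        qq=[-0,1.2,0,p,0];v=W([0,0,0,p,0],[0,0,1])[0]  # wedge up in tool
        qq[0]=v[0]*d;qq[2]=-11+v[2]*d*1
        qq=[v[0]*(-(cz+11)),1.2,-11-v[2]*(cz+11),p,0]
        print(ph,cz,np.round(qq,1),proj("scene",R@W(qq,[0,0,-95])[0]+tt)[0],proj("wrist",W(qq,[[-21,-10,20],[21,-10,20]]),I).ravel()) 
print([k(95,196),k(91,545)])
E
```

```text
[-8.25  1.31 -6.14 -0.53 -0.01] [-30.15  -0.66] 0.35972471706975284
[[190.14 256.  ]] [ 474.44 -218.03   94.39]
-26 -6.6 [-1.9  1.2 -7.  -0.5  0. ] [190.43 253.29] [290.36 273.4  290.35 393.02]
-26 -3 [-3.5  1.2 -3.8 -0.5  0. ] [190.57 254.82] [291.12 274.11 291.09 390.58]
-28 -6.6 [-2.1  1.2 -7.1 -0.5  0. ] [190.17 253.64] [290.53 272.03 290.18 392.  ]
-28 -3 [-3.8  1.2 -3.9 -0.5  0. ] [190.3  255.18] [291.28 273.13 290.93 389.91]
-30 -6.6 [-2.2  1.2 -7.2 -0.5  0. ] [189.91 253.93] [290.71 270.75 290.02 390.89]
-30 -3 [-4.   1.2 -4.1 -0.5  0. ] [190.03 255.49] [291.44 272.22 290.78 389.16]
-32 -6.6 [-2.3  1.2 -7.3 -0.6  0. ] [189.65 254.17] [290.88 269.57 289.86 389.68]
-32 -3 [-4.2  1.2 -4.2 -0.6  0. ] [189.76 255.75] [291.6  271.4  290.63 388.31]
-34 -6.6 [-2.5  1.2 -7.4 -0.6  0. ] [189.38 254.37] [291.06 268.48 289.7  388.37]
-34 -3 [-4.5  1.2 -4.4 -0.6  0. ] [189.48 255.95] [291.76 270.67 290.48 387.39]
[(291.6666666666667, 285.3333333333333), (290.3333333333333, 401.66666666666663)]
```

Tilt now reads 30°, or about 29° after the bias seen in the upright view. I'll work out the way to the gap.

```bash
cat > goal.py <<'E'
from wfit import *
import stand as st
qw,_=fit(None,[o for o in st.obs if o[0]=="wrist"],[530,60,.13])
c,s_=np.cos(qw[2]),np.sin(qw[2]);RS=np.array([[c,-s_,0],[s_,c,0],[0,0,1]])
def toS(X): # world -> (uphill,y,normal over board)
    l=RS.T@(np.array(X)-[qw[0],qw[1],0]);l[2]-=75;return np.array([l@st.u,l[1],l@st.n])
def fromS(a): return RS@(a[0]*st.u+a[2]*st.n+np.array([0,a[1],75]))+[qw[0],qw[1],0]
q8=(-8.25,1.25,-6.14,np.radians(-29.7),0)
tipT=W(q8,[0,0,-95])[0]
def delta(target,s): # target tip in stand coords; returns tool deltas
    R=s["orientation"];tip=R@tipT+s["ee_pos"];return R.T@(fromS(target)-tip),toS(tip)
E
python3 - <<'E'
from goal import *
s=arm.get_state()
print("stand",qw,"tipT",tipT)
# tool after yaw: x=-(stand x)
Rt=np.column_stack([-RS[:,0],RS[:,1],[0,0,-1]])
tgt=fromS([0,45.95,100])
tcp=tgt-Rt@tipT;print("hover TCP",tcp,"tip",tgt)
R=s["orientation"];a=np.degrees(np.arctan2(R[1,1],R[0,1]))-np.degrees(np.arctan2(Rt[1,1],Rt[0,1]));print("twist needed",a)
d=tcp-s["ee_pos"];d[2]=0;print("after lift; in current tool axes",R.T@d, "in new",Rt.T@d,"dz",tcp[2]-s["ee_pos"][2])
E
```

```text
stand [525.3   64.19   0.12] tipT [-55.32   1.25  76.38]
hover TCP [415.38  95.95 237.98] tip [470.15 103.82 161.6 ]
twist needed -18.64002448432481
after lift; in current tool axes [ 65.92 297.58  -0.  ] in new [-32.65 303.04   0.  ] dz 67.60491146610241
```

>>> drive_tool --deltas '[0,0,0,0,1,0,0,-0.02,0,1,0,0,-0.035,0,1,0,0,-0.045,0,1,0,0,0,-6.2,1,0,0,0,-6.2,1,0,0,0,-6.2,1]' --squeeze 70

```text
clock: 7.4
ee_pos: [418.5, -208.7, 269.9]
orientation: [[-0.992, -0.123, -0.002], [-0.123, 0.992, 0.001], [0.002, 0.001, -1.0]]
force: [0.5, -0.2, -1.5]
width: 19.2
```

>>> drive_tool --deltas '[-0.0047,0.035,0,0,1,-0.0047,0.045,0,0,1,-0.0047,0.045,0,0,1,-0.0047,0.045,0,0,1,-0.0047,0.045,0,0,1,-0.0047,0.045,0,0,1,-0.0047,0.043,0,0,1,0,0,0,0,1,0,0,0,0,1]'

```text
clock: 8.3
ee_pos: [415.0, 96.5, 269.6]
orientation: [[-0.993, -0.122, -0.003], [-0.122, 0.993, -0.001], [0.003, -0.001, -1.0]]
force: [0.1, -0.7, -0.9]
width: 19.5
```

```bash
python3 - <<'E'
from goal import *
s=grab("w9");print(s["clock"],s["ee_pos"],s["width"],s["force"])
print(delta([0,45.95,100],s))
for n in("scene","top"):
    f=arm.grab_frame(n);cv2.imwrite(f"pics/{n}9.png",f[:,:,::-1])
crop("scene9",230,130,180,160,3,"s9c")
crop("w9",260,220,120,200,3,"a9")
cv2.imwrite("pics/m9.png",np.hstack([cv2.imread("pics/s9c.png"),cv2.copyMakeBorder(cv2.imread("pics/a9.png"),0,0,0,0,0)[:480,:250]]))
E
```

```text
8.3 [415.    96.49 269.59] 19.478729428896507 [ 0.08 -0.65 -0.91]
(array([-0.89, -0.46, 31.45]), array([ 15.03,  46.45, 127.64]))
```

View pics/w9.png

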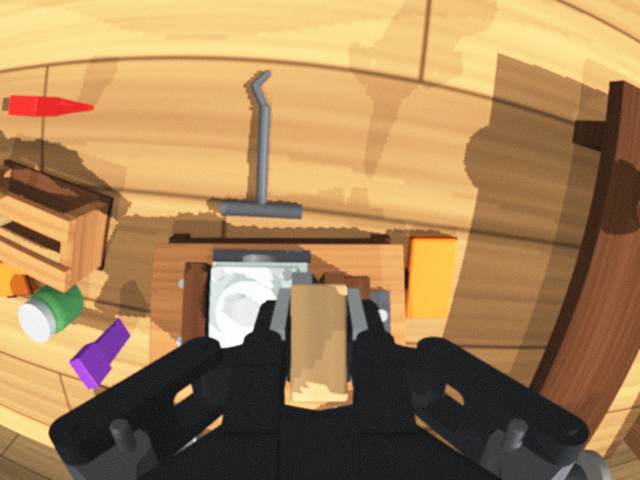

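View pics/s9c.png

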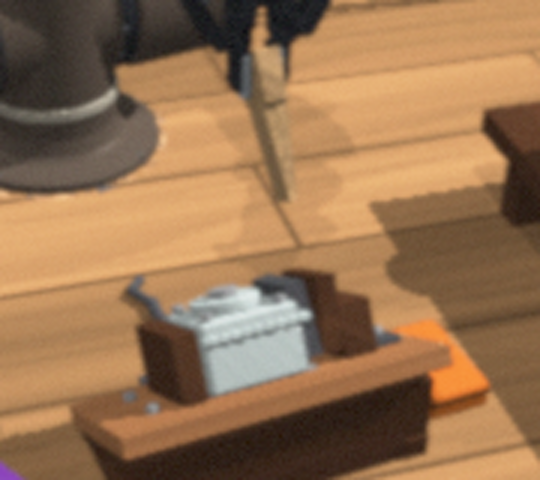

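View pics/a9.png

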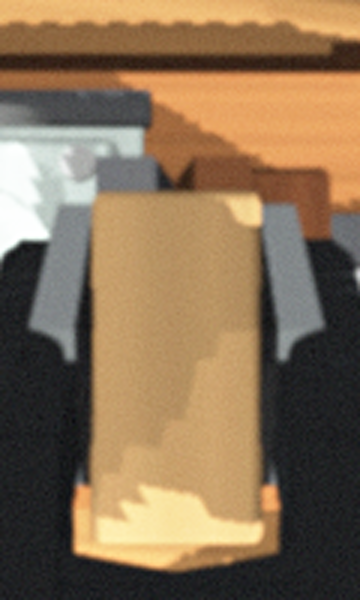

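>>> drive_tool --deltas '[-0.001,-0.0005,0.031,0,1,-0.0075,0,0.013,0,1,0,0,0,0,1,0,0,0,0,1]'

```text
clock: 8.85
ee_pos: [424.6, 95.7, 226.5]
orientation: [[-0.993, -0.118, -0.001], [-0.118, 0.993, -0.0], [0.001, -0.0, -1.0]]
force: [0.4, 0.3, 0.0]
width: 18.9
```

```bash
python3 - <<'E'
from goal import *
s=grab("w10");print(s["clock"],s["ee_pos"],s["width"],s["force"])
print(delta([0,45.95,85],s))
for n in("scene","top"):
    f=arm.grab_frame(n);cv2.imwrite(f"pics/{n}10.png",f[:,:,::-1])
crop("scene10",260,160,130,110,4.5,"s10c")
crop("w10",230,180,170,200,3.5,"a10")
E
```

```text
8.85 [424.64  95.74 226.51] 18.931663260059395 [0.35 0.33 0.03]
(array([1.33, 1.57, 1.48]), array([ 1.89, 44.38, 85.61]))
```

View pics/s10c.png

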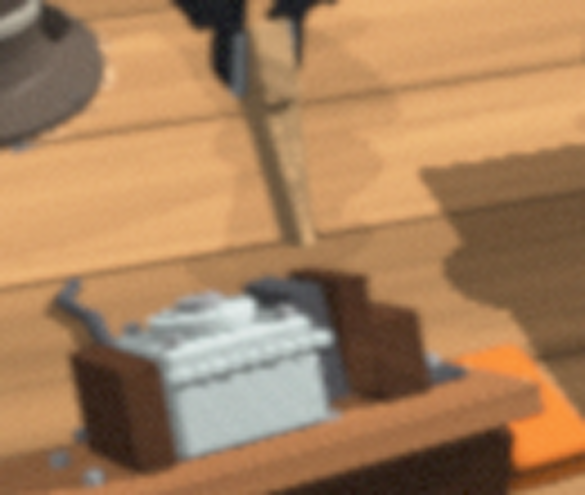

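View pics/a10.png

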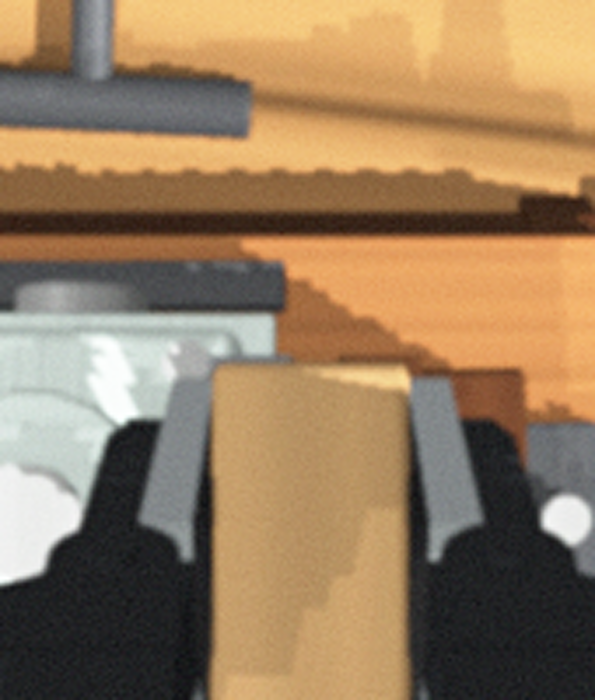

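```bash
python3 - <<'E'
from goal import *
p=pose("w10");s=arm.get_state();print(s["clock"],s["ee_pos"],s["orientation"][:,1],delta([0,45.95,85],s)[1])
f=lambda X:(proj("wrist",X,p)-[230,180])*3.5
print("shoe_n",f(fromS([-35,40.1,70])),"chk_n",f(fromS([-35,51.8,70])),"board corner near",f(fromS([-75,0,0])))
tipw=p[0]@tipT+p[1];print(toS(tipw))
print("scene tip px crop",(proj("scene",tipw)-[260,160])*4.5)
p=pose("w9");f=lambda X:(proj("wrist",X,p)-[260,220])*3
print("w9: shoe_n",f(fromS([-35,40.1,70])),"chk_n",f(fromS([-35,51.8,70])))
crop("w10",290,270,60,30,12,"a10b")
E
```

```text
9.0 [425.01  96.26 227.31] [-0.12  0.99  0.  ] [ 2.87 44.92 86.11]
shoe_n [[289.22 357.14]] chk_n [[346.82 357.03]] board corner near [[141.49 236.8 ]]
[ 1.89 44.38 85.61]
scene tip px crop [[299.02 244.94]]
w9: shoe_n [[153.42 157.14]] chk_n [[195.79 157.28]]
```

View pics/a10b.png

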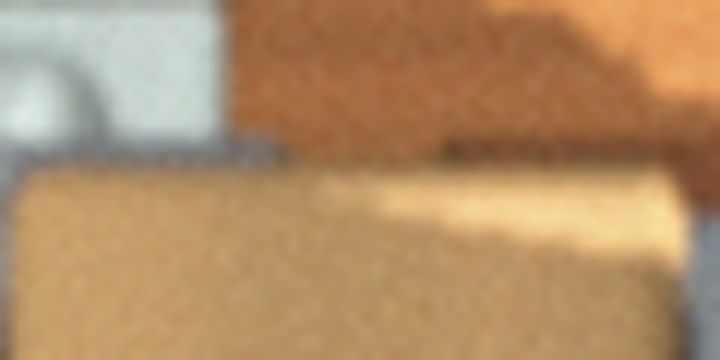

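The wrist view puts the gap's mid about 1 mm to +y of the wedge. I'll shift by 1 mm and enter slowly.

>>> drive_tool --deltas '[0,0.001,0,0,1,-0.003,0,0.005,0,1,-0.003,0,0.005,0,1,-0.003,0,0.0055,0,1,0,0,0,0,1]'

```text
clock: 9.5
ee_pos: [433.2, 98.5, 209.6]
orientation: [[-0.993, -0.119, -0.002], [-0.119, 0.993, -0.0], [0.002, -0.0, -1.0]]
force: [-0.5, 0.1, -0.3]
width: 19.2
```

```bash
python3 - <<'E'
from goal import *
s=arm.get_state();print(s["clock"],s["ee_pos"],s["width"],s["force"],s["moment"]);print(delta([0,45.95,60],s))
E
```

```text
9.5 [433.23  98.45 209.59] 19.160824870570313 [-0.51  0.15 -0.26] [-0.04 -0.06 -0.01]
(array([-2.4 , -0.17,  6.15]), array([ 1.01, 46.12, 66.52]))
```

>>> drive_tool --deltas '[-0.002,0,0.0035,0,1,-0.002,0,0.0035,0,1,-0.002,0,0.0035,0,1,0,0,0,0,1]'

```text
clock: 9.9
ee_pos: [439.3, 99.1, 199.7]
orientation: [[-0.993, -0.119, -0.001], [-0.119, 0.993, -0.0], [0.001, -0.0, -1.0]]
force: [-0.6, -0.7, -0.3]
width: 19.0
```

```bash
python3 - <<'E'
from goal import *
s=arm.get_state();print(s["clock"],s["ee_pos"],s["width"],s["force"],s["moment"]);print(delta([0,45.95,60],s))
f=arm.grab_frame("scene");cv2.imwrite("pics/scene11.png",f[:,:,::-1])
crop("scene11",270,170,120,100,5,"s11c");grab("w11");crop("w11",230,180,170,200,3.5,"a11")
E
```

```text
9.9 [439.3   99.13 199.69] 18.993770702553615 [-0.63 -0.73 -0.28] [-0.02  0.02  0.03]
(array([ 3.8 , -0.12, -3.69]), array([ 1.44, 46.07, 54.9 ]))
```

View pics/s11c.png

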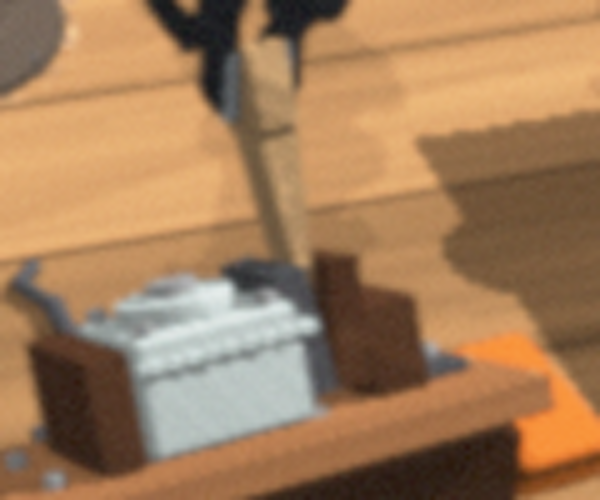

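View pics/a11.png

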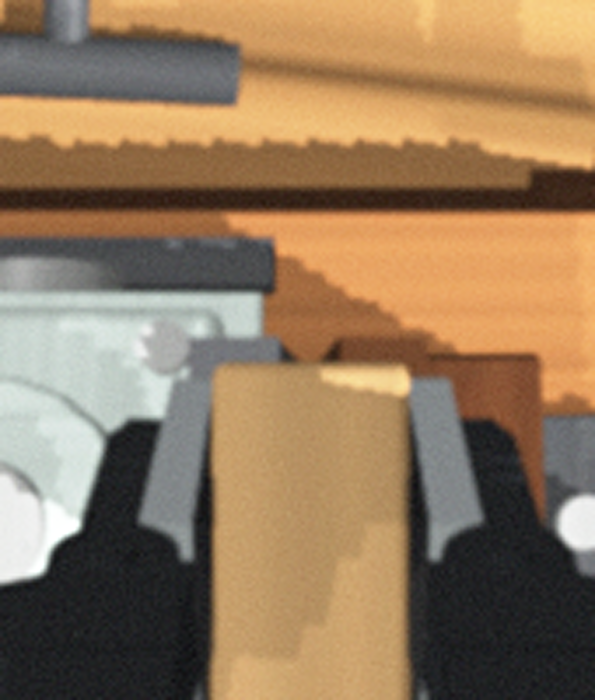

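It is entering between the shoe and the cheek. The gap mid is at column 312 of the crop and the wedge at 311.5, so it is centred. Going deeper.

>>> drive_tool --deltas '[-0.002,0,0.0035,0,1,-0.002,0,0.0035,0,1,-0.001,0,0.0017,0,1,0,0,0,0,1]'

```text
clock: 10.4
ee_pos: [444.2, 99.8, 191.2]
orientation: [[-0.993, -0.119, -0.001], [-0.119, 0.993, -0.0], [0.001, -0.0, -1.0]]
force: [-0.5, 0.3, -0.0]
width: 19.1
```

```bash
cat > st.py <<'E'
from goal import *
s=arm.get_state();F=s["force"];Fs=RS.T@F
print(s["clock"],s["ee_pos"],"w %.1f"%s["width"],"F uphill %.1f y %.1f normal %.1f"%(Fs@st.u,Fs[1],Fs@st.n),"M",s["moment"]);print(delta([0,45.95,40],s)[1])
E
python3 st.py
```

```text
10.4 [444.22  99.77 191.17] w 19.1 F uphill -0.4 y 0.3 normal 0.2 M [0.01 0.01 0.03]
[ 1.49 46.11 45.05]
```

>>> drive_tool --deltas '[-0.001,0,0.0017,0,1,-0.001,0,0.0017,0,1,-0.001,0,0.0017,0,1,0,0,0,0,1]'

```text
clock: 10.8
ee_pos: [447.4, 99.8, 186.3]
orientation: [[-0.993, -0.119, 0.0], [-0.119, 0.993, -0.001], [-0.0, -0.001, -1.0]]
force: [1.2, -2.6, -1.3]
width: 19.1
```

```bash
python3 st.py
```

```text
10.8 [447.42  99.81 186.28] w 19.1 F uphill 0.1 y -2.7 normal -1.6 M [-0.58 -0.28 -0.09]
[ 1.86 45.69 39.23]
```

Contact with the cheek: 2.7 N towards −y. I'll follow it over.

>>> drive_tool --deltas '[-0.001,-0.0007,0.0017,0,1,-0.001,-0.0002,0.0017,0,1,-0.001,-0.0002,0.0017,0,1,0,0,0,0,1]'

```text
clock: 11.2
ee_pos: [450.5, 99.5, 181.2]
orientation: [[-0.993, -0.119, 0.0], [-0.119, 0.993, 0.0], [-0.0, 0.0, -1.0]]
force: [-0.9, -2.2, -0.8]
width: 19.0
```

```bash
python3 st.py
```

```text
11.2 [450.5   99.46 181.19] w 19.0 F uphill -1.4 y -2.1 normal -0.1 M [-0.22  0.04 -0.06]
[ 1.93 45.08 33.31]
```

>>> drive_tool --deltas '[-0.001,-0.0003,0.0017,0,1,-0.001,-0.0003,0.0017,0,1,0,0,0,0,1]'

```text
clock: 11.5
ee_pos: [452.6, 99.3, 177.6]
orientation: [[-0.993, -0.119, -0.0], [-0.119, 0.993, 0.0], [0.0, 0.001, -1.0]]
force: [0.5, 0.9, -1.2]
width: 19.3
```

```bash
python3 st.py
```

```text
11.5 [452.58  99.27 177.63] w 19.3 F uphill -0.1 y 0.8 normal -1.3 M [ 0.2  -0.01  0.06]
[ 1.91 44.67 29.21]
```

>>> drive_tool --deltas '[-0.001,-0.0002,0.0017,0,1,0,0,0,0,1]'

```text
clock: 11.7
ee_pos: [453.5, 99.2, 176.0]
orientation: [[-0.993, -0.119, -0.0], [-0.119, 0.993, 0.0], [0.0, 0.0, -1.0]]
force: [0.5, 1.1, -1.6]
width: 18.9
```

```bash
python3 st.py
```

```text
11.7 [453.54  99.16 175.96] w 18.9 F uphill -0.3 y 1.1 normal -1.7 M [ 0.26 -0.09  0.  ]
[ 1.88 44.44 27.29]
```

>>> drive_tool --deltas '[-0.0005,-0.0001,0.0009,0,1,0,0,0,0,1]'

```text
clock: 11.9
ee_pos: [454.0, 99.1, 175.2]
orientation: [[-0.993, -0.119, -0.0], [-0.119, 0.993, 0.0], [0.0, 0.0, -1.0]]
force: [-1.0, 2.0, -0.4]
width: 19.2
```

```bash
python3 st.py
```

```text
11.9 [453.98  99.1  175.22] w 19.2 F uphill -0.8 y 2.1 normal 0.1 M [ 0.33  0.04 -0.02]
[ 1.88 44.32 26.43]
```

The y force is now +2 N, so the shoe side is being pushed. I'll go straight down the normal from here.

>>> drive_tool --deltas '[-0.001,0,0.0017,0,1,0,0,0,0,1]'

```text
clock: 12.1
ee_pos: [454.8, 99.1, 173.9]
orientation: [[-0.993, -0.119, -0.0], [-0.119, 0.993, 0.0], [0.0, 0.0, -1.0]]
force: [-2.9, 0.6, 3.4]
width: 19.2
```

```bash
python3 st.py
```

```text
12.1 [454.8   99.12 173.86] w 19.2 F uphill -0.8 y 0.9 normal 4.3 M [ 0.28  0.42 -0.03]
[ 1.91 44.23 24.85]
```

>>> drive_tool --deltas '[-0.001,0,0.0017,0,1,0,0,0,0,1]'

```text
clock: 12.3
ee_pos: [454.9, 99.1, 173.7]
orientation: [[-0.993, -0.119, -0.0], [-0.119, 0.993, 0.0], [0.0, 0.0, -1.0]]
force: [-11.0, 1.2, 17.0]
width: 18.9
```

```bash
python3 st.py
```

```text
12.3 [454.92  99.15 173.72] w 18.9 F uphill -0.8 y 2.6 normal 20.1 M [ 0.07  1.96 -0.05]
[ 1.93 44.26 24.67]
```

It stiffened sharply: 20 N along the normal at 45 mm depth, as predicted. I'll hold one row and check.

>>> drive_tool --deltas '[0,0,0,0,1]'

```text
clock: 12.4
ee_pos: [454.9, 99.2, 173.7]
orientation: [[-0.993, -0.119, -0.0], [-0.119, 0.993, 0.0], [0.0, 0.0, -1.0]]
force: [-9.9, -0.4, 16.7]
width: 19.1
```

```bash
python3 st.py; python3 - <<'E'
from goal import *
for n in("scene","top"):
    f=arm.grab_frame(n);cv2.imwrite(f"pics/{n}12.png",f[:,:,::-1])
crop("scene12",270,170,120,100,5,"s12c");grab("w12");crop("w12",230,180,170,200,3.5,"a12")
p=pose("w12");g=lambda X:(proj("wrist",X,p)-[230,180])*3.5
for y in(37.35,40.1,51.8):print(y,g(fromS([-35,y,70])))
E
```

```text
12.4 [454.93  99.16 173.75] w 19.1 F uphill -0.2 y 0.8 normal 19.4 M [ 0.04  1.93 -0.04]
[ 1.97 44.28 24.68]
37.35 [[266.88 311.12]]
40.1 [[284.39 311.14]]
51.8 [[358.91 311.09]]
```

View pics/s12c.png

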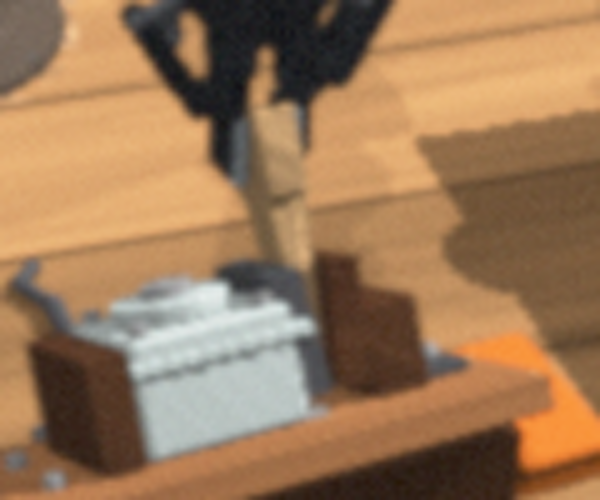

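View pics/a12.png

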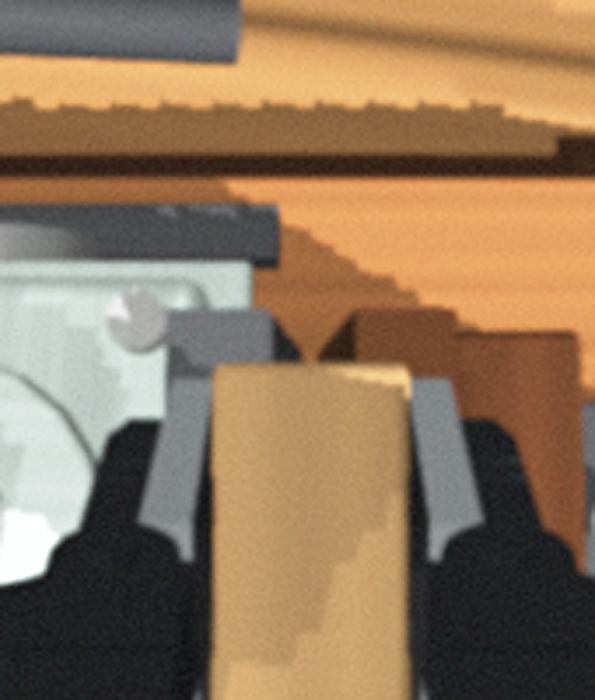

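The shoe corner is at column 268, against 267 predicted for home. The force held at 19.4 N. I'll ease off 1 mm and release.

>>> drive_tool --deltas '[0.0005,0,-0.0009,0,1,0,0,0,0,0.6,0,0,0,0,0.5,0,0,0,0,0.4,0,0,0,0,0.3,0,0,0,0,0.2,0,0,0,0,0.2]'

```text
clock: 13.25
ee_pos: [455.5, 99.1, 172.8]
orientation: [[-0.993, -0.119, -0.0], [-0.119, 0.993, -0.0], [0.0, -0.0, -1.0]]
force: [-0.2, -0.7, -0.4]
width: 68.1
```

```bash
python3 st.py
```

```text
13.25 [455.46  99.07 172.79] w 68.1 F uphill -0.4 y -0.7 normal -0.2 M [ 0.04  0.   -0.04]
[ 1.94 44.08 23.6 ]
```

>>> drive_tool --deltas '[0,0,-0.02,0,0.2,0,0,-0.04,0,0.2,0,0,-0.045,0,0.2,0.02,0,-0.03,0,0.2,0.04,0,0,0,0.2,0,0,0,0,0.2,0,0,0,0,0.2]'

```text
clock: 13.95
ee_pos: [395.7, 91.9, 308.3]
orientation: [[-0.993, -0.119, 0.002], [-0.119, 0.993, 0.0], [-0.002, 0.0, -1.0]]
force: [-0.7, -0.5, 0.9]
width: 68.6
```

```bash
python3 - <<'E'
from goal import *
s=grab("w13");print(s["clock"],s["ee_pos"])
for n in("scene","top"):
    f=arm.grab_frame(n);cv2.imwrite(f"pics/{n}13.png",f[:,:,::-1])
crop("scene13",270,170,120,100,5,"s13c");crop("w13",200,180,260,200,3,"a13")
p=pose("w13");g=lambda X:(proj("wrist",X,p)-[200,180])*3
for y in(37.35,40.1,51.8):print(y,g(fromS([-35,y,70])))
for l in(0,45):
  print(g(fromS([0,44.6,25+115])))
E
```

```text
13.95 [395.69  91.94 308.33]
37.35 [[334.11 287.26]]
40.1 [[342.85 287.26]]
51.8 [[380.01 287.25]]
[[357.73 389.21]]
[[357.73 389.21]]
```

View pics/s13c.png

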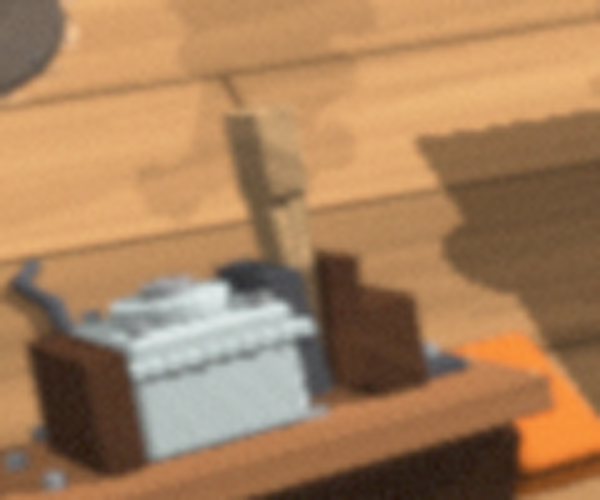

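View pics/a13.png

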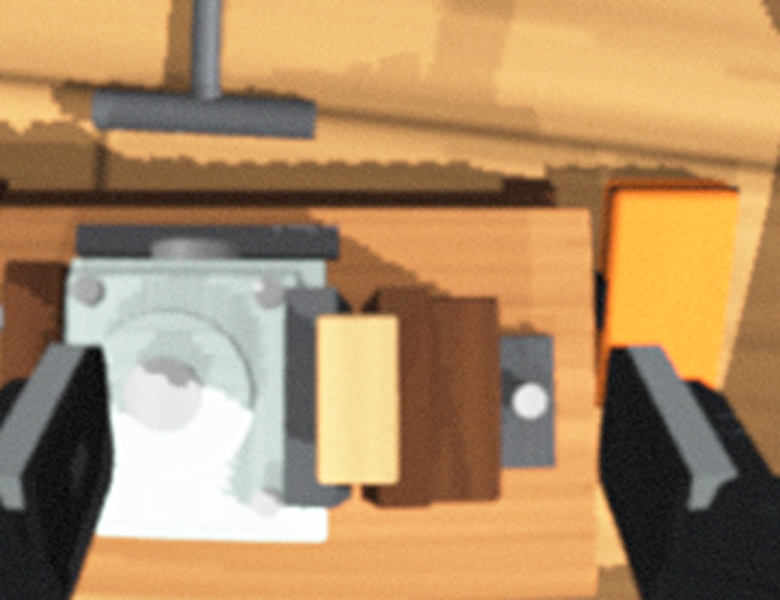

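View pics/top13.png

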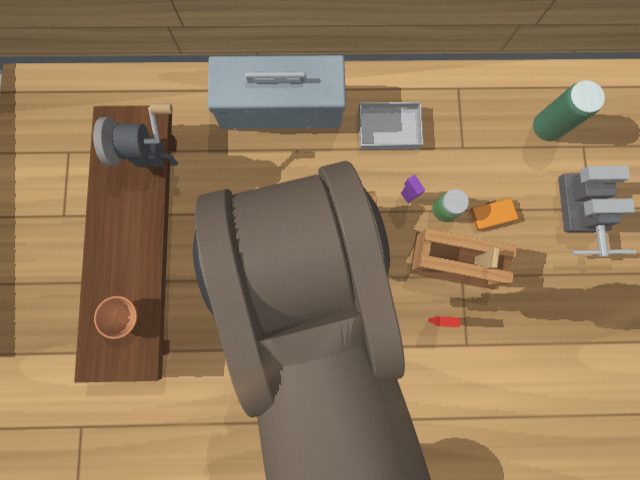

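```bash
python3 - <<'E'
from h import *
crop("w13",190,255,60,60,6,"e13");crop("w1",225,175,60,60,6,"e1")
crop("w13",285,265,60,30,6,"f13")
a=np.zeros((560,740,3),np.uint8);a[:360,:360]=cv2.imread("pics/e1.png");a[:360,380:]=cv2.imread("pics/e13.png");a[370:550,380:]=cv2.imread("pics/f13.png");cv2.imwrite("pics/e.png",a)
E
```

View pics/e.png

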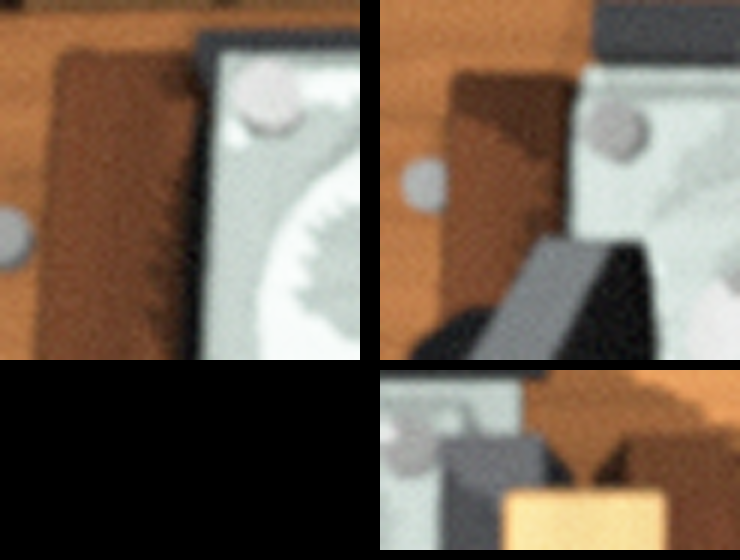

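The dark slit between the stop and the housing, visible before, is gone, so the housing is home. The wedge stands free in the gap with the gripper clear. Handing in.

```bash
python3 -c "
from cell import arm
s=arm.get_state();print(s['clock'],s['force'])
print(arm.finish_job())"
```

```text
14.1 [ 0.52030842 -0.25963654  0.77365863]
the job is handed in; nothing more can be done
None
```

I jammed the thick wedge in the gap with the housing pushed home against its stop, and handed the job in at 14.1 s. The wedge stayed put when I let go.

**How it was done:** The drive commands only turn the tool about its own axis, so it could not be tilted to match the 30° board. I took the thick wedge (the one on the +y side of the rack) by its head and pivoted it about 30° between the pads against a rack rail. Then I drove it point first down the board's normal into the gap.

**Last checks:**
- **Push:** the force stiffened sharply at about 45 mm depth, as predicted from the measured gap, and peaked at 20.1 N along the wedge's axis. That is a hair over the 12 to 20 N given for locking. It held at 19.4 N before I released.
- **Housing:** the shoe corner is where it should be with the housing home (column 268 against 267 predicted). The dark slit at the stop seen at the start is gone.
- **Surroundings:** the thin wedge is still in the rack, and nothing else looks moved. The arm blocks part of the last top view around the stand, so there I relied on the scene and wrist pictures. The gripper is clear of everything.

**Disagreements:**
- The wrist camera's close-range fit of the held wedge was off by up to about 4 mm from where the grasp put it. I therefore lined up in y relative to the gap and by feel.
- The tilt is known only to about 1°, and I did not tug on the wedge to test the lock.

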